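# Load two cells into the rig's spring battery magazine

### The job

Load the measuring rig's battery magazine with the two fresh cells from the tray, one at a time: both cap ends (by the white band) must point to the flat contact with the red foot, and the cells must squeeze the coil spring and be pressed down past the spring-clip lips until they lie fully home in their saddles. Press firmly but never harder than a strong thumb would (about 5 kg), because the moulding and its contacts crack. Leave the bottle, the mouse and the screwdriver alone.

Things in the scene. Friction and masses are not known exactly. Their poses are not given: they have to be found in the camera images.
- mag_mid (a point): Centre of the battery magazine, on the axis of seated cells: a black open-topped in-line holder for two cells on the near side of the measuring rig. +y: along it from its coil spring to its flat contact; z up; +x to the rig's grey box. The axis is 89 to 97 mm above the table (the rig's feet are levelled), 27 mm above the magazine's 50 mm wide base plate. Flat contact face at y +61 mm.
- gap_spring (a point): Middle, on the axis, of the finger gap for the cell by the spring: 36 mm long along y (centre at y -29 mm from mag_mid), open on both sides down to the base plate. Elsewhere 4 mm thick cheeks (outer faces 21.5 mm off the axis, tops 6 mm below it) and the lips stand beside the cells. Axes as mag_mid.
- gap_plate (a point): Middle, on the axis, of the finger gap for the cell by the flat contact: 39 mm long along y (centre at y +30.5 mm from mag_mid), otherwise as gap_spring.
- lip_level (a point): Above mag_mid, at lip height (9.5 mm over the axis). Lips: two pairs of steel tabs a cell, round-ended bars of 2.5 mm radius, their axes 16.6 mm to each side, sprung outwards, 2 N/mm a side. A cell laid on them has its axis 19 mm above seated; about 8 to 12 N, plus end-face friction, forces it through (each lip gives 2.4 mm); in the last 9 mm they pull it down, V saddles stop it.
- seat_spring (a point): Where the centre of the cell next to the spring must finally be (30.5 mm towards the spring from mag_mid, on the axis). Axes as mag_mid. Spring face (20 mm disc on the axis), y from mag_mid: -54 mm free, -61 with both cells in, -63.2 solid; but its free and solid places differ by up to 1 mm either way, as springs take a set. 0.5 N at first touch, then 0.5 N/mm, rigid once solid.
- seat_plate (a point): Where the centre of the cell next to the flat contact must finally be (30.5 mm towards the flat contact from mag_mid, on the axis). Axes as mag_mid. With the other cell in, this one has to push that cell about 7 mm along against the spring before its cap clears the flat contact, with only 1.2 to 3.2 mm to spare before the spring is solid.
- plate_face (a point): Centre of the bearing face of the flat contact: an upright steel strip 18 mm wide whose straight part ends 3 mm below the magazine axis, with a short bent-out lead-in (30 degrees from upright, 1 mm deep, its top level with the axis) and a low red foot behind it. Axes as mag_mid.
- cell_a_mid (a point): Centre of fresh cell A: a blue-sleeved cylindrical cell, 33 mm diameter, 61 mm long over all, about 140 g, with a white band near its cap (+) end. Own x axis along the cell towards the cap end. It lies level in V rests in the tray, its axis 26.5 mm above the table, with free room on both sides for fingers.
- cell_a_plus (a point): Outer face of cell A's flat steel cap (+ end), 22 mm diameter, standing 2.5 mm proud; 30.5 mm from the cell's centre.
- cell_b_mid (a point): Centre of fresh cell B, the same as cell A; in the tray it points the opposite way. Either cell may go in either place.
- cell_b_plus (a point): Outer face of cell B's cap (+ end), 30.5 mm from its centre.
- tray: Grey cell tray 110 x 190 mm, rim 13 mm high, fixed; origin under its centre. The cells lie along its x axis, 40 mm to either side (y) of its middle; which is in which place changes.
- bottle: Green bottle 66 mm diameter, 210 mm tall, standing loose; origin under its centre. To be left alone.
- mouse: Black computer mouse, 105 x 62 x 32 mm, loose; origin under its centre. To be left alone.
- screwdriver: Screwdriver lying loose on the right of the tray; origin at its underside. To be left alone.
- rig: The whole measuring rig (chassis, recorder box, magazine); fixed to the table: blue-edged aluminium chassis 274 x 264 mm, deck 58 to 66 mm above the table, with a grey recorder box 39 mm high on the deck, its near face 103 mm beyond the magazine axis. Origin on the table under the chassis centre; axes as mag_mid, which lies at x -55, y +5, z +89 in it.
Things that resemble listed ones, but are neither listed nor needed, are in the scene too. Leave any orange or yellow look-alike of the part that bears cell_a_mid alone.

How it is judged:
On the way, in this order (a step that is already met when the one before it is completed fails the run):
1. a first cell is pressed past the lips and lies down in the saddles of the magazine (((x of cell_a_mid in the frame of mag_mid between -0.0025 and 0.0025 m and y of cell_a_mid in the frame of mag_mid between -0.036 and 0.036 m and z of cell_a_mid in the frame of mag_mid between -0.002 and 0.002 m and angle between the x axis of cell_a_mid and the y axis of mag_mid, either way round below 0.1 rad) or (x of cell_b_mid in the frame of mag_mid between -0.0025 and 0.0025 m and y of cell_b_mid in the frame of mag_mid between -0.036 and 0.036 m and z of cell_b_mid in the frame of mag_mid between -0.002 and 0.002 m and angle between the x axis of cell_b_mid and the y axis of mag_mid, either way round below 0.1 rad))), for 0.2 s.
2. the second cell is in too, both at their seats with the cap ends towards the flat contact (((x of cell_a_mid in the frame of seat_spring between -0.0025 and 0.0025 m and y of cell_a_mid in the frame of seat_spring between -0.003 and 0.003 m and z of cell_a_mid in the frame of seat_spring between -0.002 and 0.002 m and y of cell_a_plus in the frame of seat_spring above 0.025 m and x of cell_b_mid in the frame of seat_plate between -0.0025 and 0.0025 m and y of cell_b_mid in the frame of seat_plate between -0.003 and 0.003 m and z of cell_b_mid in the frame of seat_plate between -0.002 and 0.002 m and y of cell_b_plus in the frame of seat_plate above 0.025 m) or (x of cell_b_mid in the frame of seat_spring between -0.0025 and 0.0025 m and y of cell_b_mid in the frame of seat_spring between -0.003 and 0.003 m and z of cell_b_mid in the frame of seat_spring between -0.002 and 0.002 m and y of cell_b_plus in the frame of seat_spring above 0.025 m and x of cell_a_mid in the frame of seat_plate between -0.0025 and 0.0025 m and y of cell_a_mid in the frame of seat_plate between -0.003 and 0.003 m and z of cell_a_mid in the frame of seat_plate between -0.002 and 0.002 m and y of cell_a_plus in the frame of seat_plate above 0.025 m))), for 0.2 s.
At the end, for the whole second after the job is handed in: Both cells lie in the magazine, one at each seat (centres within 2.5 mm across, 2 mm in height and 3 mm along), cap ends towards the flat contact, at rest (((x of cell_a_mid in the frame of seat_spring between -0.0025 and 0.0025 m and y of cell_a_mid in the frame of seat_spring between -0.003 and 0.003 m and z of cell_a_mid in the frame of seat_spring between -0.002 and 0.002 m and y of cell_a_plus in the frame of seat_spring above 0.025 m and x of cell_b_mid in the frame of seat_plate between -0.0025 and 0.0025 m and y of cell_b_mid in the frame of seat_plate between -0.003 and 0.003 m and z of cell_b_mid in the frame of seat_plate between -0.002 and 0.002 m and y of cell_b_plus in the frame of seat_plate above 0.025 m) or (x of cell_b_mid in the frame of seat_spring between -0.0025 and 0.0025 m and y of cell_b_mid in the frame of seat_spring between -0.003 and 0.003 m and z of cell_b_mid in the frame of seat_spring between -0.002 and 0.002 m and y of cell_b_plus in the frame of seat_spring above 0.025 m and x of cell_a_mid in the frame of seat_plate between -0.0025 and 0.0025 m and y of cell_a_mid in the frame of seat_plate between -0.003 and 0.003 m and z of cell_a_mid in the frame of seat_plate between -0.002 and 0.002 m and y of cell_a_plus in the frame of seat_plate above 0.025 m)) and linear speed of each of cell_a, cell_b below 0.02 m/s); the robot touches nothing.
It fails at once if cell A is forced against the magazine with more than 50 N (contact force between cell_a and rig above 50 N).
It fails at once if cell B is forced against the magazine with more than 50 N (contact force between cell_b and rig above 50 N).
It fails at once if the robot presses on the magazine or the rig itself with more than 50 N (contact force between the fingers and rig above 50 N).
It fails at once if the bottle, the mouse or the screwdriver is disturbed (moved more than 20 mm) (distance of any of bottle, mouse, screwdriver from where it was at the start of the episode above 0.02 m).
It also fails if it takes over 72 s, if anything falls off the work surface, if the arm or the gripper's body presses on something with over 40 N, if the wrist force passes 120 N, or if a joint passes its speed limit or range.

### The arm

A 7-joint arm with a two-finger parallel gripper is mounted at the origin on the work surface. World frame = base frame: x ahead of the robot, y to its left, z up, the work surface at z = 0. Lengths are in m, angles in rad, forces in N, time in s.
With the tool pointing down it reaches from about 0.425 to 0.925 m from the base axis. Payload 6.8 kg.
Tool frame: the origin (TCP) lies at the very end of the fingers, on their centre line; the grasp point (between the pads) lies 19 mm behind it; x points along the fingers, y is the direction in which the jaws open and shut, and the axes are right-handed (so a half turn about x gives the same grasp; the last joint's range is limited). The gripper opens to 85 mm and grips with 20 to 120 N. Pads are 22 mm wide; open, the fingers measure 114 mm over their backs; the gripper's body (76 mm by 85 mm) begins 54 mm behind the grasp point. The pads swing forward as they close: fully open they stand 13 mm farther back than shut.
Start: joints at [-1.395, 0.477, 0.022, 1.555, -0.011, 1.109, -0.083], TCP at [0.189, 0.648, 0.231] pointing down, gripper open.
Joint ranges: [-2.96, 2.96], [-0.34, 2.1], [-1.41, 1.46], [0.24, 2.44], [-1.37, 4.51], [0.17, 1.92], [-2.96, 2.96]. Speed limits (rad/s): [2.39, 2.39, 3.14, 3.14, 3.14, 3.14, 3.14].

### API

Orientations are given as a rotation vector (axis times angle).
In Python, from bench import get_obs, grab_frame, camera_info, hand_in gives the robot as it stands.
- The arm moves only by the tool apply_moves, never from a script. Its argument "series" is text: rows parted by semicolons, each of 7 numbers parted by spaces: the turn, a rotation vector about the tool's x, y, z in rad, then the shift along the tool's x, y, z in m, then the opening, from 0 (shut) to 1 (fully open). In form: wx wy wz tx ty tz hand; .... A call has 1 to 12 rows; each row is the pose to reach, as a shift and turn from the pose commanded when the call began, along the tool's axes at that moment; what a row does not reach only later rows make up. A row lasts 1/8 s, in which the tool goes at most 62.5 mm and 10.7 degrees, less where a joint would pass 70% of its speed; a pose out of reach is approached as far as the arm can. A call with a gripper value outside its range is refused whole. The fingers move at their own pace and stop on an object; "force" is the grip in N (left out, the last holds). Time passes only in rows, so rows that repeat a pose let the fingers close. It gives the time, the measured TCP pose, the force and the opening at its end, in the units of the state.
- get_obs(): the state, without advancing time (a new reading comes with each control period).
- grab_frame(name): name is "side" or "top" or "wrist"; returns the picture (420x560x3 uint8, blue, green, red); there is no depth.
- camera_info(name): a dict with "fov_y" (degrees; the focal length in pixels is half the picture's height over the tangent of half this angle, whatever the lens; pixels are square), "cx", "cy" (the principal point, pixels), "D" ([k1, k2, p1, p2, k3] as OpenCV has them; the pictures are not rectified), "rvec" (rotation vector, rad) and "tvec" (3), from world to camera coordinates, as OpenCV has them. Camera axes: x right, y down, z forward; pixel columns grow to the right and rows downward; lengths in m; the calibration is good to about 2 mm. A picture is of the moment at which its call begins: read the wrist's pose just before it. camera_info takes no time and is no camera call; for the wrist camera it gives the pose at the moment of the call.
- hand_in(): hands the job in, once; it reports no verdict.
The state is a dict: "clock": time; "joints": joint angles; "qvel": joint speeds; "tau": joint torques, N m; "tcp_pos": TCP position; "orientation": TCP orientation; "contact_force": force on the tool from outside, world axes, zero at the start; "moment": the same for the moment, N m; "grip_width": finger opening in m.
Only numpy, scipy, OpenCV 4.12 (cv2) and the standard library are available. Lean on these libraries where they do the work, as an engineer would, in place of code of your own. Each camera call takes 0.05 s, during which the arm holds its last target.

## Working session

There is one attempt and no reset: what is moved stays moved. The work goes in short steps, Python scripts to look and compute and a tool call to move; the robot and the scene stay as the last step left them, time stands still between calls to the robot, and variables do not carry over. Pictures are saved under pics/ and viewed, and the job is handed in when it is done.

Besides the shell and the picture viewer there is one more tool, called after ">>>" as name(argument=value, ...) on one line, values as JSON. apply_moves: Moves the arm, as the interface text tells. Its arguments: {"type":"object","properties":{"series":{"type":"string"},"force":{"type":"number"}},"required":["series"]}

```bash
ls -la; mkdir -p pics
python3 - <<'E'
from bench import *
import cv2, json
print(get_obs())
for n in ["side","top","wrist"]:
    print(n,camera_info(n))
    cv2.imwrite(f"pics/{n}0.png",grab_frame(n))
E
```

```text
total 12
drwxr-xr-x  3 agent agent 4096 Dec  7 13:30 .
drwxr-xr-x 23 root  root  4096 Dec  7 13:30 ..
drwxr-xr-x  2 agent agent 4096 Dec  7 13:30 pics
{'clock': 0.0, 'joints': array([-1.39510074,  0.47779246,  0.02235087,  1.55645837, -0.01149749,
        1.10929749, -0.08310246]), 'qvel': array([ 0.00094894, -0.00103244,  0.00022645, -0.0014044 ,  0.00074126,
        0.001101  , -0.00036744]), 'tau': array([-5.93523805e-05, -5.96451402e+01,  1.60839681e+00, -2.81195372e+01,
        1.25955881e-02,  9.26632143e-03, -3.60614067e-06]), 'tcp_pos': array([0.18885635, 0.6474221 , 0.23032813]), 'orientation': array([ 0.22131654,  1.55940993, -0.22418904]), 'contact_force': array([ 0.40247913, -0.38141696,  0.47619937]), 'moment': array([-0.00667511,  0.0398697 , -0.00661656]), 'grip_width': 0.08550011454880439}
side {'fov_y': 50.94962829142235, 'cx': 280.7794919514779, 'cy': 210.55136227615074, 'D': array([-0.09318342,  0.        ,  0.        ,  0.        ,  0.        ]), 'rvec': array([ 2.37143392, -0.60297406,  0.24739732]), 'tvec': array([-0.54971369,  0.21023785,  0.95233447])}
top {'fov_y': 47.57761108433592, 'cx': 275.7655094964184, 'cy': 209.20487393031982, 'D': array([0.01260256, 0.        , 0.        , 0.        , 0.        ]), 'rvec': array([ 2.13419315, -2.16566261,  0.08774727]), 'tvec': array([-0.04915506,  0.57480438,  1.13865423])}
wrist {'fov_y': 63.518322659503674, 'cx': 278.4854523990193, 'cy': 211.72432014672157, 'D': array([-0.00021548,  0.        ,  0.        ,  0.        ,  0.        ]), 'rvec': array([-2.3017465 , -1.72632809, -0.27186103]), 'tvec': array([-0.67515783, -0.04041215,  0.38016012])}
```

View pics/top0.png

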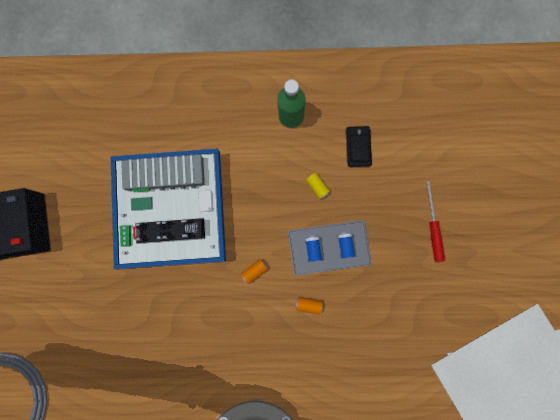

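View pics/side0.png

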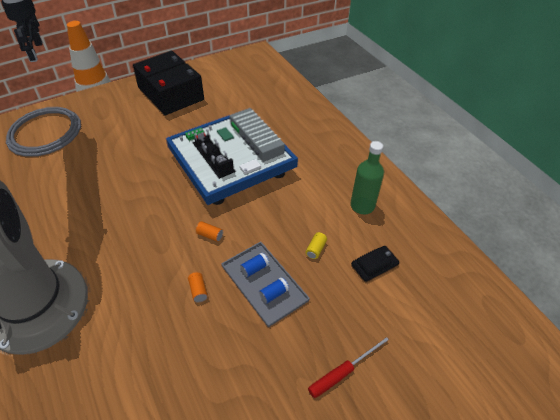

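View pics/wrist0.png

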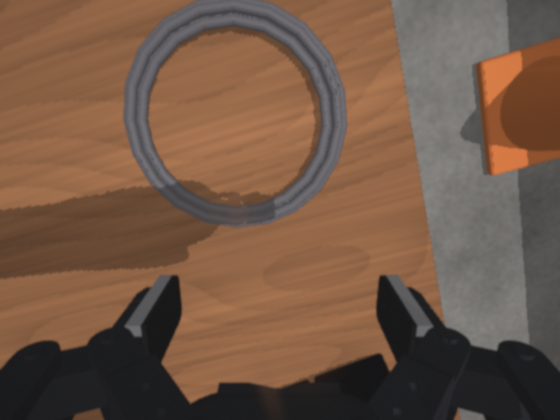

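```bash
cat > h.py <<'E'
from bench import *
import cv2, numpy as np
from scipy.spatial.transform import Rotation as R
def K(ci):
    f=210/np.tan(np.radians(ci['fov_y']/2)); return np.array([[f,0,ci['cx']],[0,f,ci['cy']],[0,0,1]])
def ray(ci,px):
    p=np.array(px,float).reshape(-1,1,2)
    n=cv2.undistortPoints(p,K(ci),ci['D']).reshape(-1,2)
    d=np.c_[n,np.ones(len(n))]
    Rm=cv2.Rodrigues(ci['rvec'])[0]
    return -Rm.T@ci['tvec'], d@Rm
def onz(ci,px,z):
    o,d=ray(ci,px); return o+d*((z-o[2])/d[:,2])[:,None]
def proj(ci,P):
    return cv2.projectPoints(np.array(P,float).reshape(-1,1,3),ci['rvec'],ci['tvec'],K(ci),ci['D'])[0].reshape(-1,2)
def toolR(o=None):
    return R.from_rotvec((o or get_obs())['orientation']).as_matrix()
E
python3 - <<'E'
from h import *
t=cv2.imread('pics/top0.png');s=cv2.imread('pics/side0.png')
def crop(im,x0,y0,w,h,k,n): cv2.imwrite(n,cv2.resize(im[y0:y0+h,x0:x0+w],None,fx=k,fy=k,interpolation=cv2.INTER_CUBIC))
crop(t,105,140,130,135,6*0.73,'pics/c_t_rig.png')
crop(t,280,160,160,120,5,'pics/c_t_tray.png')
crop(s,155,95,160,120,5,'pics/c_s_rig.png')
ci=camera_info('top')
print(onz(ci,[[314,249],[346,246]],0.0265)); print(onz(ci,[[170,231]],.093))
E
```

```text
[[ 0.47547173 -0.14935527  0.0265    ]
 [ 0.48169261 -0.22718762  0.0265    ]]
[[0.52008415 0.18756899 0.093     ]]
```

View pics/c_t_rig.png

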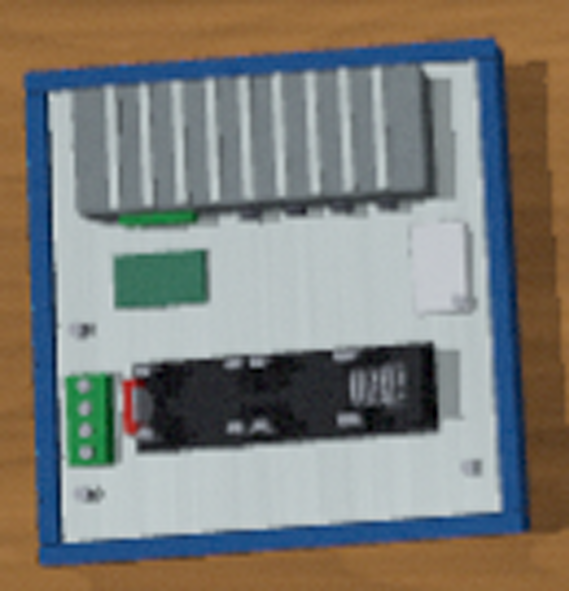

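View pics/c_t_tray.png

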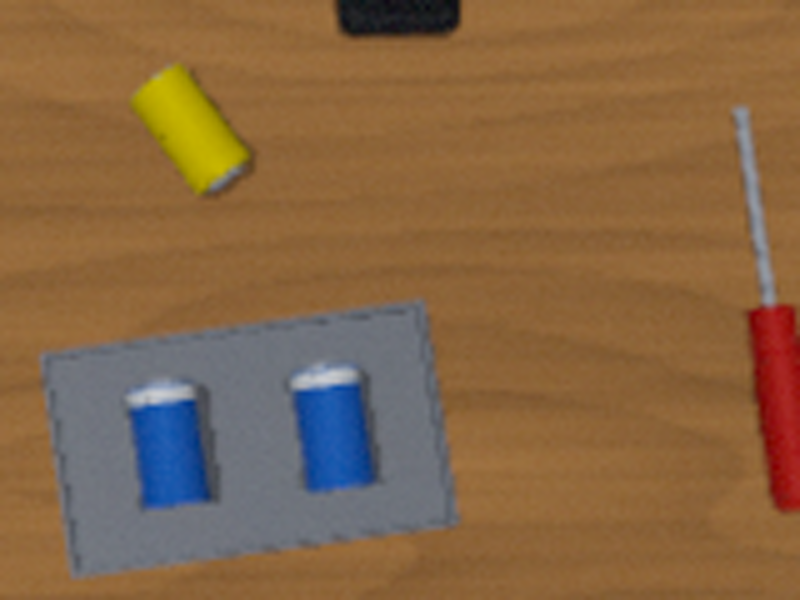

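View pics/c_s_rig.png

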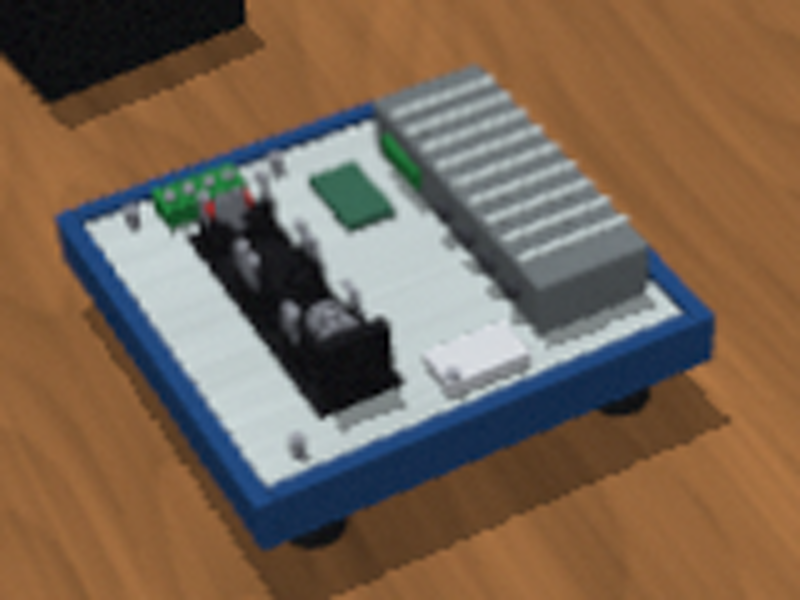

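Run:
```python
from h import *
np.set_printoptions(precision=4,suppress=True)
o=get_obs(); T=toolR(o); print(T)
ci=camera_info('wrist'); Rm=cv2.Rodrigues(ci['rvec'])[0]; c=-Rm.T@ci['tvec']
print('cam pos',c,'in tool',T.T@(c-o['tcp_pos'])); print('cam axes in tool (cols)',T.T@Rm.T)
for n in ['top','side']:
    ci=camera_info(n);Rm=cv2.Rodrigues(ci['rvec'])[0];print(n,-Rm.T@ci['tvec'],Rm)
ci=camera_info('top')
t=lambda u,v,x0,y0,k:[x0+(u+.5)/k-.5,y0+(v+.5)/k-.5]
k=6*.73
# base plate corners approx black rect ; base plate z ~66, wall tops
print('black',onz(ci,[t(137,365,105,140,k),t(435,345,105,140,k),t(438,430,105,140,k),t(138,450,105,140,k)],.07))
ch=[t(25,75,105,140,k),t(497,40,105,140,k),t(527,530,105,140,k),t(40,563,105,140,k)]
P=onz(ci,ch,.066);print('chassis',P,P.mean(0),np.linalg.norm(np.diff(P,axis=0),axis=1))
tr=[t(42,353,280,160,5),t(422,300,280,160,5),t(457,523,280,160,5),t(75,577,280,160,5)]
P=onz(ci,tr,.013);print('tray',P,P.mean(0),np.linalg.norm(np.diff(P,axis=0),axis=1))
```

```text
[[-0.0003  0.2801  0.96  ]
 [-0.0014  0.96   -0.2801]
 [-1.     -0.0014  0.0001]]
cam pos [0.1135 0.6707 0.3734] in tool [-0.1428  0.0009 -0.0789]
cam axes in tool (cols) [[-0.0004 -0.3087  0.9511]
 [ 1.     -0.0003  0.0004]
 [ 0.0001  0.9511  0.3087]]
top [ 0.4438 -0.0914  1.1933] [[-0.0129 -0.9994 -0.0305]
 [-0.9937  0.0162 -0.1109]
 [ 0.1113  0.0289 -0.9934]]
side [ 0.2448 -0.6622  0.8688] [[ 0.8753 -0.4833  0.0177]
 [-0.3565 -0.6694 -0.6518]
 [ 0.3269  0.5642 -0.7582]]
black [[0.5422 0.2754 0.07  ]
 [0.5505 0.1125 0.07  ]
 [0.5043 0.1107 0.07  ]
 [0.4959 0.274  0.07  ]]
chassis [[0.7052 0.3426 0.066 ]
 [0.7199 0.0794 0.066 ]
 [0.45   0.0631 0.066 ]
 [0.4358 0.3274 0.066 ]] [0.5777 0.2031 0.066 ] [0.2636 0.2704 0.2647]
tray [[ 0.5232 -0.0867  0.013 ]
 [ 0.5466 -0.275   0.013 ]
 [ 0.4369 -0.2883  0.013 ]
 [ 0.4129 -0.1011  0.013 ]] [ 0.4799 -0.1878  0.013 ] [0.1897 0.1105 0.1887]
```

```bash
cat >> h.py <<'E'
def go(p,yaw,o=None):
    """tool shift/turn to reach TCP p with tool x down and tool y at angle yaw (rad, world)"""
    o=o or get_obs(); T=toolR(o)
    y=np.array([np.cos(yaw),np.sin(yaw),0]); x=np.array([0,0,-1.]); z=np.cross(x,y)
    G=np.c_[x,y,z]
    w=R.from_matrix(T.T@G).as_rotvec(); t=T.T@(np.array(p)-o['tcp_pos'])
    print('turn',np.round(w,4),'shift',np.round(t,4), 'rows>=',max(np.linalg.norm(w)/.187,np.linalg.norm(t)/.0625))
E
python3 -c "
from h import *
go([.5225,.205,.23],np.pi/2+.056)"
```

```text
turn [-3.399e-01 -1.000e-04  1.400e-03] shift [ 0.0011 -0.3314  0.4442] rows>= 8.867067036218435
```

>>> apply_moves(series="-0.34 0 0 0.001 -0.331 0.444 1;-0.34 0 0 0.001 -0.331 0.444 1;-0.34 0 0 0.001 -0.331 0.444 1;-0.34 0 0 0.001 -0.331 0.444 1;-0.34 0 0 0.001 -0.331 0.444 1;-0.34 0 0 0.001 -0.331 0.444 1;-0.34 0 0 0.001 -0.331 0.444 1;-0.34 0 0 0.001 -0.331 0.444 1;-0.34 0 0 0.001 -0.331 0.444 1;-0.34 0 0 0.001 -0.331 0.444 1;-0.34 0 0 0.001 -0.331 0.444 1;-0.34 0 0 0.001 -0.331 0.444 1")

```text
clock: 1.65
tcp_pos: [0.5216, 0.2075, 0.2301]
orientation: [-0.046, 1.571, 0.047]
contact_force: [0.4, -0.6, 0.8]
grip_width: 0.0856
```

Run:
```python
from h import *
o=get_obs();print(o['clock'],o['tcp_pos'],o['joints'])
ci=camera_info('wrist')
im=grab_frame('wrist');cv2.imwrite('pics/w1.png',im); np.save('w1.npy',ci)
cv2.imwrite('pics/w1c.png',cv2.resize(im[100:320,120:440],None,fx=2.5,fy=2.5,interpolation=cv2.INTER_CUBIC))
```

```text
1.65 [0.52160833 0.20753119 0.23013648] [-0.61942631  0.29179689  0.15932841  1.84128322 -0.05461203  1.01305705
  1.191929  ]
```

View pics/w1.png

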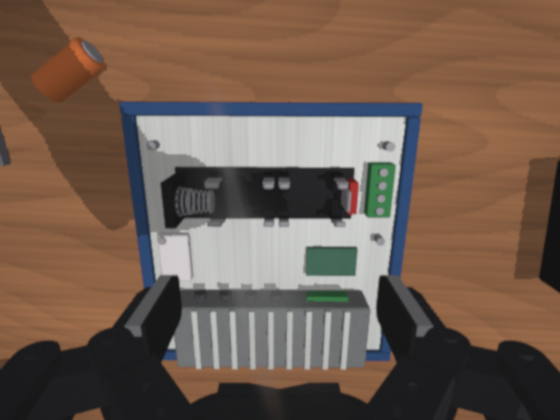

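View pics/w1c.png

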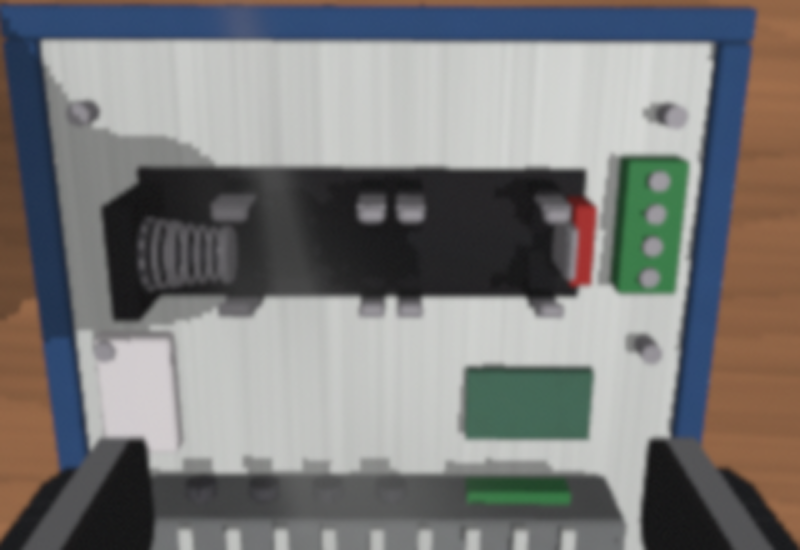

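>>> apply_moves(series="0 0 0 0.05 -0.01 0 1;0 0 0 0.09 -0.02 0 1;0 0 0 0.09 -0.02 0 1")

```text
clock: 2.08
tcp_pos: [0.5211, 0.1853, 0.1378]
orientation: [-0.047, 1.576, 0.042]
contact_force: [0.4, -0.1, 0.2]
grip_width: 0.0852
```

Run:
```python
from h import *
o=get_obs();print(o['clock'],o['tcp_pos'],o['qvel'])
ci=camera_info('wrist')
im=grab_frame('wrist');cv2.imwrite('pics/w2.png',im); np.save('w2.npy',ci)
cv2.imwrite('pics/w2c.png',cv2.resize(im[120:280,120:440],None,fx=2.5,fy=2.5,interpolation=cv2.INTER_CUBIC))
```

```text
2.075 [0.52110909 0.18529448 0.13784698] [-0.00759371 -0.04772719 -0.00236091 -0.07322563  0.00159263  0.0333655
 -0.01016472]
```

View pics/w2.png

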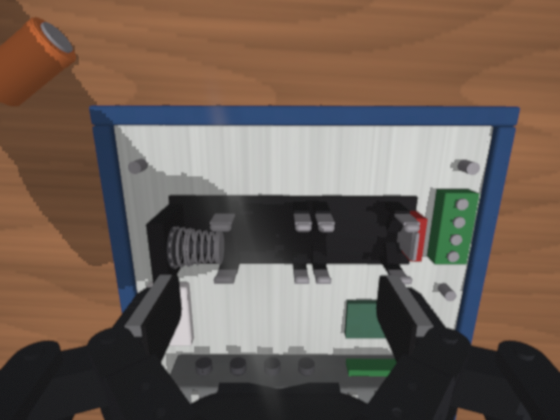

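View pics/w2c.png

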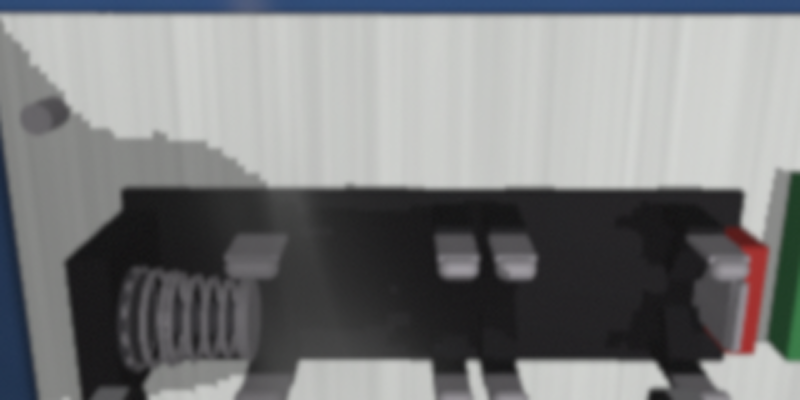

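Run:
```python
from h import *
for n,(x0,y0,w,h) in {'w1':(160,150,250,90),'w2':(140,180,300,110)}.items():
    im=cv2.imread(f'pics/{n}.png')[y0:y0+h,x0:x0+w]
    k=800/w
    im=cv2.convertScaleAbs(im,alpha=1.8,beta=20)
    im=cv2.resize(im,None,fx=k,fy=k,interpolation=cv2.INTER_NEAREST)
    for u in range(0,w,10): 
        cv2.line(im,(int(u*k),0),(int(u*k),6 if u%50 else 14),(0,255,255),1)
        if u%50==0: cv2.putText(im,str(x0+u),(int(u*k)+2,20),0,.4,(0,255,255),1)
    for v in range(0,h,10):
        cv2.line(im,(0,int(v*k)),(6,int(v*k)),(0,255,255),1); cv2.putText(im,str(y0+v),(8,int(v*k)+4),0,.35,(0,255,255),1)
    cv2.imwrite(f'pics/{n}z.png',im)
```

```text
(no output)
```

View pics/w1z.png

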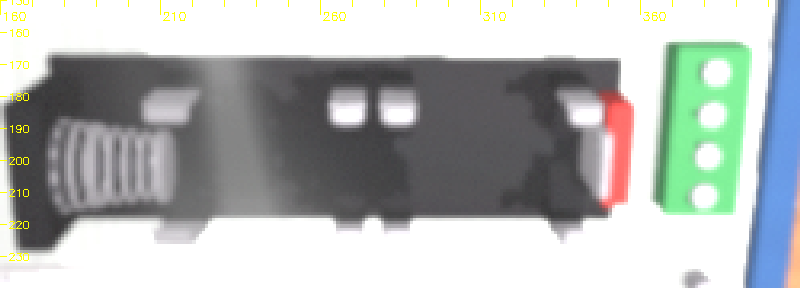

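View pics/w2z.png

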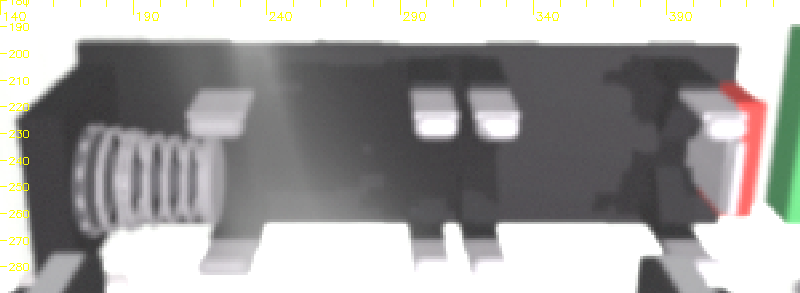

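```bash
cat > tri.py <<'E'
from h import *
from scipy.optimize import least_squares
np.set_printoptions(precision=4,suppress=True)
c1=np.load('w1.npy',allow_pickle=True).item();c2=np.load('w2.npy',allow_pickle=True).item()
def tri(p1,p2):
    f=lambda P:np.r_[proj(c1,P)[0]-p1,proj(c2,P)[0]-p2]
    s=least_squares(f,[.52,.2,.08],x_scale=.01);return s.x,s.fun
F={'nearL':((175,167.8),(170,195.4)),'nearR':((353.75,168.75),(416.7,196.9)),'farR':((350.6,217.8),(410.7,263.2)),
'lip1':(((204.7+219.4)/2,189),(220.2,231.4)),'lip2':((268.6,189),(303.7,231.4)),'lip3':((284.4,189),(326.7,231.4)),'lip4':((342.8,189),(412,231.4)),
'plate_near':((346.6,150+133/3.2),(416.7,231.4)),'plate_far':((346.6,212.5),(416.7,259.9))}
for k,(a,b) in F.items(): print(k,*tri(a,b))
E
python3 tri.py
```

```text
nearL [0.5095 0.1082 0.0489] [ 0.2811  0.0754 -0.2069 -0.0555]
nearR [0.4976 0.277  0.062 ] [ 0.1639 -0.3699 -0.1178  0.2675]
farR [0.5435 0.2787 0.068 ] [ 0.3067 -0.4012 -0.2229  0.2927]
lip1 [0.516  0.152  0.0966] [-0.4761  0.0907  0.3306 -0.0631]
lip2 [0.5122 0.1999 0.0996] [ 0.2136 -0.1748 -0.1472  0.1208]
lip3 [0.5113 0.2129 0.1   ] [ 0.2115 -0.2098 -0.1456  0.1449]
lip4 [0.508  0.2609 0.1014] [ 0.1938 -0.3166 -0.1328  0.2179]
plate_near [0.5105 0.266  0.0956] [ 0.8538 -1.4141 -0.5909  0.9832]
plate_far [0.5279 0.2681 0.0977] [ 1.3339 -1.8138 -0.9281  1.267 ]
```

```bash
cat > fit.py <<'E'
from tri import *
ct=camera_info('top')
k=6*.73;t=lambda u,v:(105+(u+.5)/k-.5,140+(v+.5)/k-.5)
obs=[]# cam, local pt (or with rim flag), px, mask
def add(c,p,px,m=(1,1),w=1,rim=False): obs.append((c,np.array(p,float),np.array(px,float),np.array(m)*w,rim))
for c,l,r in ((c1,F['nearL'][0],F['nearR'][0]),(c2,F['nearL'][1],F['nearR'][1])):
    add(c,(-.025,-.06,-.027),l,(0,1));add(c,(-.025,.06,-.027),r,(0,1))
add(c1,(.025,.06,-.027),F['farR'][0],(0,1));add(c2,(.025,.06,-.027),F['farR'][1],(0,1))
for n,y in (('lip1',-.054),('lip2',-.0063),('lip3',.0063),('lip4',.054)):
    for c,i in ((c1,0),(c2,1)):
        add(c,(-.0142,y,.0101),F[n][i],(0 if n in('lip1','lip4') else 1,1))
for c,i in ((c1,0),(c2,1)):
    add(c,(0,.061,-.003),((F['plate_near'][i][0]),0),(1,0))
def ch(sx,sy):return (.055+sx*.137,-.005+sy*.132,0)
for c,l,r in ((c1,(122,102),(420.5,103)),(c2,(91.5,107),(518,107))):
    add(c,ch(-1,-1),l,rim=True);add(c,ch(-1,1),r,rim=True)
for px,s in ((t(25,75),(1,1)),(t(497,40),(1,-1)),(t(527,518),(-1,-1)),(t(40,550),(-1,1))): add(ct,ch(*s),px,rim=True)
def f(q):
    X,Y,yaw,Z,rim=q; Rz=R.from_euler('z',yaw).as_matrix(); out=[]
    for c,p,px,m,rf in obs:
        p=p.copy(); 
        if rf:p[2]=rim
        out.append((proj(c,Rz@p+[X,Y,Z])[0]-px)*m)
    return np.array(out).ravel()
s=least_squares(f,[.5225,.205,.056,.093,-.027],loss='soft_l1',x_scale=[.01,.01,.01,.01,.01])
print(s.x); print(s.fun.reshape(-1,2) if 0 else np.round(f(s.x).reshape(-1,2),1))
E
python3 fit.py
```

```text
nearL [0.5095 0.1082 0.0489] [ 0.2811  0.0754 -0.2069 -0.0555]
nearR [0.4976 0.277  0.062 ] [ 0.1639 -0.3699 -0.1178  0.2675]
farR [0.5435 0.2787 0.068 ] [ 0.3067 -0.4012 -0.2229  0.2927]
lip1 [0.516  0.152  0.0966] [-0.4761  0.0907  0.3306 -0.0631]
lip2 [0.5122 0.1999 0.0996] [ 0.2136 -0.1748 -0.1472  0.1208]
lip3 [0.5113 0.2129 0.1   ] [ 0.2115 -0.2098 -0.1456  0.1449]
lip4 [0.508  0.2609 0.1014] [ 0.1938 -0.3166 -0.1328  0.2179]
plate_near [0.5105 0.266  0.0956] [ 0.8538 -1.4141 -0.5909  0.9832]
plate_far [0.5279 0.2681 0.0977] [ 1.3339 -1.8138 -0.9281  1.267 ]
[ 0.5258  0.2074  0.0565  0.0898 -0.0292]
[[ 0.  -0.4]
 [-0.  -1. ]
 [ 0.   0.9]
 [-0.  -0.5]
 [-0.   1.1]
 [-0.   1.3]
 [-0.  -0.4]
 [ 0.   0. ]
 [ 0.7 -0.2]
 [ 0.6  0.1]
 [ 0.1 -0.2]
 [-0.3  0.1]
 [-0.  -0.1]
 [-0.   0.2]
 [-0.2  0. ]
 [-5.8  0. ]
 [-1.2  0.3]
 [ 1.4 -0. ]
 [ 0.6 -0.4]
 [-0.6 -0.3]
 [-0.1 -1.6]
 [-0.5 -1.6]
 [-0.9  2. ]
 [-0.   2.5]]
```

```bash
python3 -c "
from h import *
go([.480,-.188,.21],np.pi/2+.129)"
```

```text
turn [-0.072  -0.0022  0.0006] shift [-0.0697 -0.3715 -0.0642] rows>= 6.133594890734394
```

>>> apply_moves(series="-0.01 0 0 -0.05 -0.02 0 1;-0.07 0 0 -0.07 -0.37 -0.064 1;-0.07 0 0 -0.07 -0.37 -0.064 1;-0.07 0 0 -0.07 -0.37 -0.064 1;-0.07 0 0 -0.07 -0.37 -0.064 1;-0.07 0 0 -0.07 -0.37 -0.064 1;-0.07 0 0 -0.07 -0.37 -0.064 1;-0.07 0 0 -0.07 -0.37 -0.064 1;-0.07 0 0 -0.07 -0.37 -0.064 1;-0.07 0 0 -0.07 -0.37 -0.064 1")

```text
clock: 3.38
tcp_pos: [0.4815, -0.1852, 0.2109]
orientation: [-0.101, 1.567, 0.102]
contact_force: [0.4, 0.1, 0.3]
grip_width: 0.0854
```

Run:
```python
from h import *
o=get_obs();print(o['clock'],o['tcp_pos'],o['joints'])
ci=camera_info('wrist')
im=grab_frame('wrist');cv2.imwrite('pics/w3.png',im); np.save('w3.npy',ci)
```

```text
3.375 [ 0.48147885 -0.18515548  0.21089913] [-0.04211988  0.24136436  0.34010373  1.97344789 -0.09988823  0.94163073
  2.04786897]
```

View pics/w3.png

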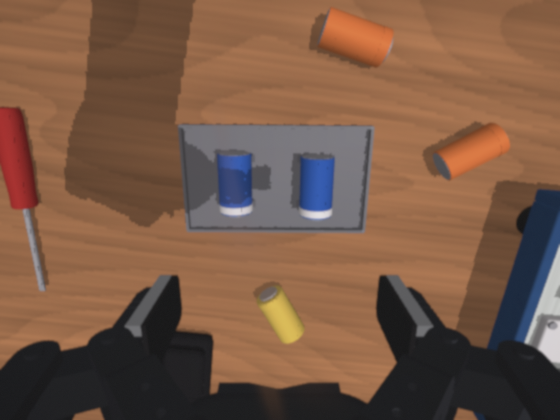

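Run:
```python
from h import *
im=cv2.imread('pics/w3.png')[115:240,175:380]
cv2.imwrite('pics/w3z.png',cv2.resize(im,None,fx=3.9,fy=3.9,interpolation=cv2.INTER_CUBIC))
```

```text
(no output)
```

View pics/w3z.png

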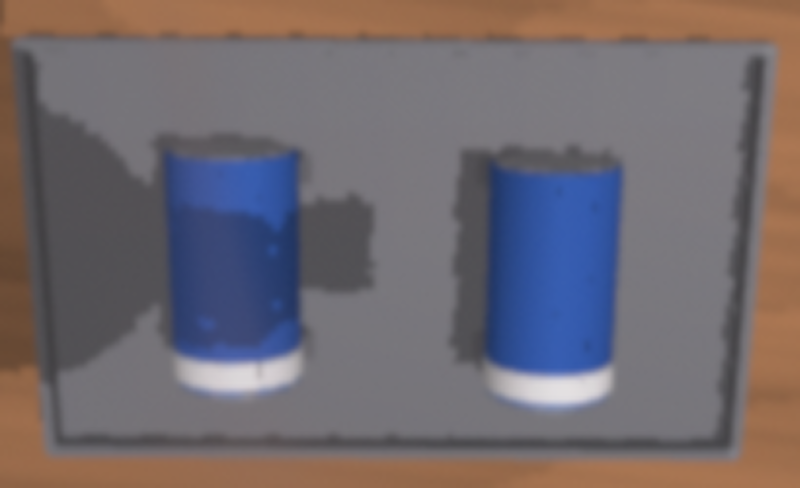

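Run:
```python
from h import *
c=np.load('w3.npy',allow_pickle=True).item()
q=lambda u,v:(175+(u+.5)/3.9-.5,115+(v+.5)/3.9-.5)
for n,a,b in (('plusY',(556,172),(549,405)),('minusY',(232,157),(238,392))):
    P=onz(c,[q(*a),q(*b)],.043);d=P[1]-P[0];L=np.linalg.norm(d[:2])
    u=d/L; mid=P[0]+u*.0305
    print(n,P,'len',L,'ang',np.arctan2(d[1],d[0]),'mid(from neg end)',mid,'from band end',P[1]-u*.028)
P=onz(c,[q(13,40),q(775,42),q(738,455),q(50,453)],.013);print(P,P.mean(0))
```

```text
plusY [[ 0.44857879 -0.15274802  0.043     ]
 [ 0.50602432 -0.14496906  0.043     ]] len 0.05796983218795501 ang 0.1345956779802538 mid(from neg end) [ 0.47880294 -0.14865523  0.043     ] from band end [ 0.47827757 -0.14872637  0.043     ]
minusY [[ 0.4548804  -0.22856108  0.043     ]
 [ 0.5125741  -0.22193745  0.043     ]] len 0.0580726737704953 ang 0.11430643114449568 mid(from neg end) [ 0.48518137 -0.22508232  0.043     ] from band end [ 0.48475683 -0.22513106  0.043     ]
[[ 0.43783064 -0.28870126  0.013     ]
 [ 0.41376611 -0.09972363  0.013     ]
 [ 0.52364906 -0.08606408  0.013     ]
 [ 0.5474884  -0.2744003   0.013     ]] [ 0.48068355 -0.18722231  0.013     ]
```

```bash
python3 -c "
from h import *
go([.479,-.155,.18],-np.pi/2+.127)"
```

```text
turn [-3.1394e+00  7.0000e-04  1.2000e-03] shift [0.0307 0.0303 0.0016] rows>= 16.788095981432516
```

>>> apply_moves(series="1.7 0 0 0.03 0.03 0.002 0.75;1.7 0 0 0.03 0.03 0.002 0.75;1.7 0 0 0.03 0.03 0.002 0.75;1.7 0 0 0.03 0.03 0.002 0.75;1.7 0 0 0.03 0.03 0.002 0.75;1.7 0 0 0.03 0.03 0.002 0.75;1.7 0 0 0.03 0.03 0.002 0.75;1.7 0 0 0.03 0.03 0.002 0.75;1.7 0 0 0.03 0.03 0.002 0.75")

```text
clock: 4.55
tcp_pos: [0.4791, -0.1558, 0.1803]
orientation: [1.205, 1.212, -1.205]
contact_force: [-0.5, 0.3, -0.0]
grip_width: 0.0642
```

>>> apply_moves(series="1.444 0 0 0 0 0 0.75;1.444 0 0 0 0 0 0.75;1.444 0 0 0 0 0 0.75;1.444 0 0 0 0 0 0.75;1.444 0 0 0 0 0 0.75;1.444 0 0 0 0 0 0.75;1.444 0 0 0 0 0 0.75;1.444 0 0 0 0 0 0.75;1.444 0 0 0 0 0 0.75")

```text
clock: 5.68
tcp_pos: [0.4791, -0.1559, 0.1801]
orientation: [2.148, 0.15, -2.15]
contact_force: [-0.0, 0.3, -0.2]
grip_width: 0.0642
```

Run:
```python
from h import *
o=get_obs();print(o['clock'],o['tcp_pos'],o['joints'],o['grip_width'])
ci=camera_info('wrist')
im=grab_frame('wrist');cv2.imwrite('pics/w4.png',im); np.save('w4.npy',ci)
go([.479,-.155,.18],-np.pi/2+.127)
```

```text
5.675 [ 0.47908351 -0.15589656  0.18013067] [-0.60632361  0.39895919  1.0095392   2.05603358 -0.42866544  0.91172541
 -0.79249452] 0.06424153826024902
turn [0.0137 0.0003 0.0001] shift [ 0.0002 -0.0011 -0.0001] rows>= 0.07329665846738218
```

View pics/w4.png

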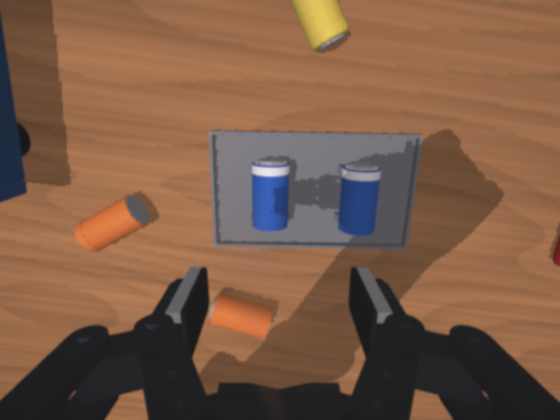

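Run:
```python
from h import *
im=cv2.imread('pics/w4.png')[120:255,200:430]
cv2.imwrite('pics/w4z.png',cv2.resize(im,None,fx=3.4,fy=3.4,interpolation=cv2.INTER_CUBIC))
```

```text
(no output)
```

View pics/w4z.png

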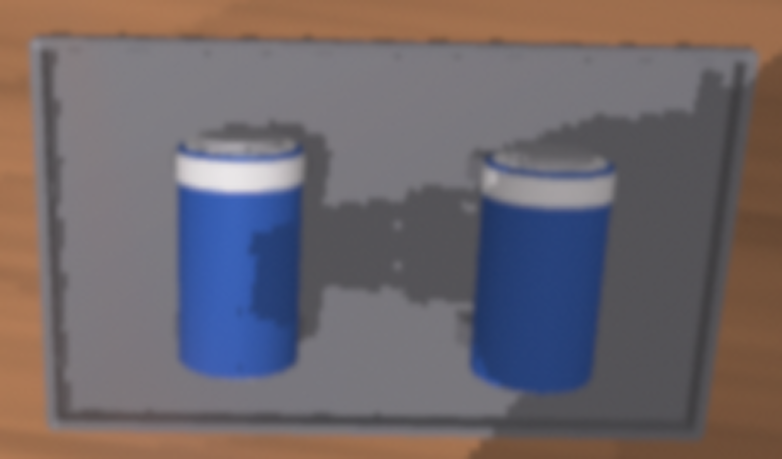

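Run:
```python
from h import *
c=np.load('w4.npy',allow_pickle=True).item()
q=lambda u,v:(200+(u+.5)/3.4-.5,120+(v+.5)/3.4-.5)
for n,a,b in (('plusY',(238,376),(240,157)),('minusY',(534,391),(550,175))):
    P=onz(c,[q(*a),q(*b)],.043);d=P[1]-P[0];L=np.linalg.norm(d[:2])
    u=d/L; mid=P[0]+u*.0305
    print(n,P,'len',L,'ang',np.arctan2(d[1],d[0]),'mid(from neg end)',mid,'from band end',P[1]-u*.028)
P=onz(c,[q(35,40),q(755,50),q(700,435),q(52,423)],.013);print(P,P.mean(0))
```

```text
plusY [[ 0.44995532 -0.15124152  0.043     ]
 [ 0.50679033 -0.14422607  0.043     ]] len 0.0572663463697829 ang 0.12281415900138899 mid(from neg end) [ 0.48022559 -0.14750509  0.043     ] from band end [ 0.47900123 -0.14765622  0.043     ]
minusY [[ 0.45653192 -0.22822479  0.043     ]
 [ 0.51295466 -0.22019155  0.043     ]] len 0.05699174380772518 ang 0.1414255944010311 mid(from neg end) [ 0.48672741 -0.22392568  0.043     ] from band end [ 0.48523421 -0.22413827  0.043     ]
[[ 0.52449409 -0.08693001  0.013     ]
 [ 0.54823774 -0.27464409  0.013     ]
 [ 0.43887312 -0.28820827  0.013     ]
 [ 0.41634132 -0.10025967  0.013     ]] [ 0.48198657 -0.18751051  0.013     ]
```

```bash
python3 -c "
from h import *
go([.474,-.148,.008],-np.pi/2+.127)"
```

```text
turn [0.0137 0.0003 0.0001] shift [ 0.1722 -0.0087  0.0038] rows>= 2.759008861066187
```

>>> apply_moves(series="0.014 0 0 0.05 -0.009 0.004 0.75;0.014 0 0 0.11 -0.009 0.004 0.75;0.014 0 0 0.15 -0.009 0.004 0.75;0.014 0 0 0.172 -0.009 0.004 0.75;0.014 0 0 0.172 -0.009 0.004 0.75")

```text
clock: 6.35
tcp_pos: [0.4726, -0.1481, 0.0072]
orientation: [2.155, 0.136, -2.161]
contact_force: [-0.1, -0.9, -0.4]
grip_width: 0.0639
```

Run:
```python
from h import *
o=get_obs();print(o['clock'],o['tcp_pos'],o['contact_force'])
im=grab_frame('wrist');cv2.imwrite('pics/w5.png',im)
cv2.imwrite('pics/t5.png',cv2.resize(grab_frame('side')[220:340,190:350],None,fx=5,fy=5))
```

```text
6.35 [ 0.47264281 -0.14810766  0.0071957 ] [-0.12272327 -0.88175386 -0.3740355 ]
```

View pics/w5.png

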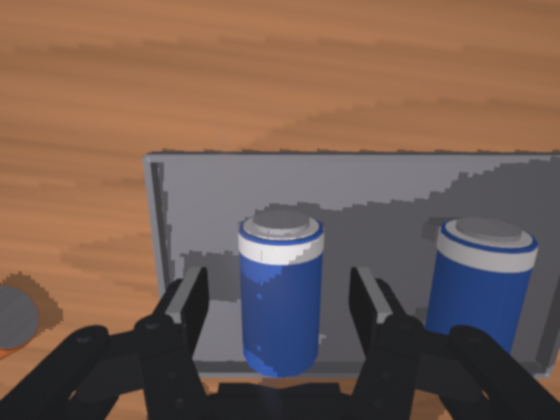

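View pics/t5.png

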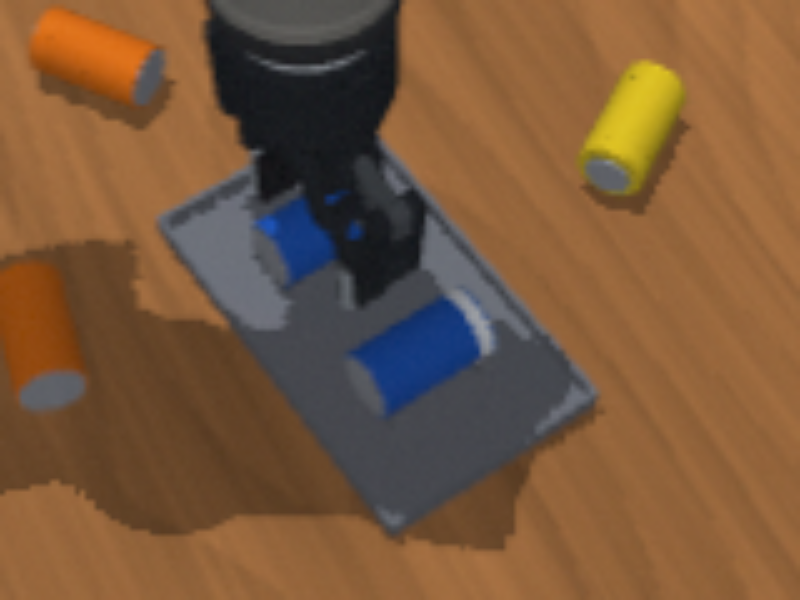

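>>> apply_moves(series="0 0 0 0 0 0 0.2;0 0 0 0 0 0 0.2;0 0 0 0 0 0 0.2;0 0 0 0 0 0 0.2;0 0 0 0 0 0 0.2", force=70)

```text
clock: 7.08
tcp_pos: [0.4744, -0.1488, 0.0095]
orientation: [2.16, 0.133, -2.156]
contact_force: [-1.8, 0.4, 8.5]
grip_width: 0.0312
```

Run:
```python
from h import *
o=get_obs();print(o['clock'],o['tcp_pos'],o['contact_force'],o['moment'],o['grip_width'])
print(camera_info('wrist')['tvec'])
im=grab_frame('wrist');cv2.imwrite('pics/w6.png',im);np.save('w6.npy',camera_info('wrist'))
```

```text
7.075 [ 0.47444111 -0.1487633   0.0094736 ] [-1.82678897  0.42225914  8.50253942] [0.14683138 0.2633294  0.0192203 ] 0.031212453418105073
[-0.20473343  0.45989119  0.30761358]
```

View pics/w6.png

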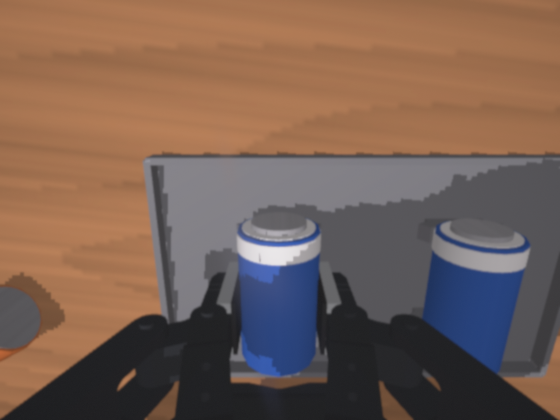

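Run:
```python
from h import *
c=np.load('w6.npy',allow_pickle=True).item();o=get_obs();T=toolR(o)
im=cv2.imread('pics/w6.png')[190:390,190:370]
cv2.imwrite('pics/w6z.png',cv2.resize(im,None,fx=3,fy=3,interpolation=cv2.INTER_CUBIC))
for v in (241,243,245,370,372,374):
    P=onz(c,[(279,v)],.043)[0]; print(v,P,T.T@(P-o['tcp_pos']))
```

```text
241 [ 0.50744448 -0.14403436  0.043     ] [-0.03347583 -0.00066237 -0.03342799]
243 [ 0.50669611 -0.14412678  0.043     ] [-0.03347739 -0.00066214 -0.03267394]
245 [ 0.50594482 -0.14421956  0.043     ] [-0.03347896 -0.00066191 -0.03191694]
370 [ 0.45235502 -0.15083765  0.043     ] [-0.03359084 -0.00064539  0.02207985]
372 [ 0.45137614 -0.15095853  0.043     ] [-0.03359288 -0.00064509  0.02306616]
374 [ 0.45039288 -0.15107996  0.043     ] [-0.03359494 -0.00064479  0.02405689]
```

View pics/w6z.png

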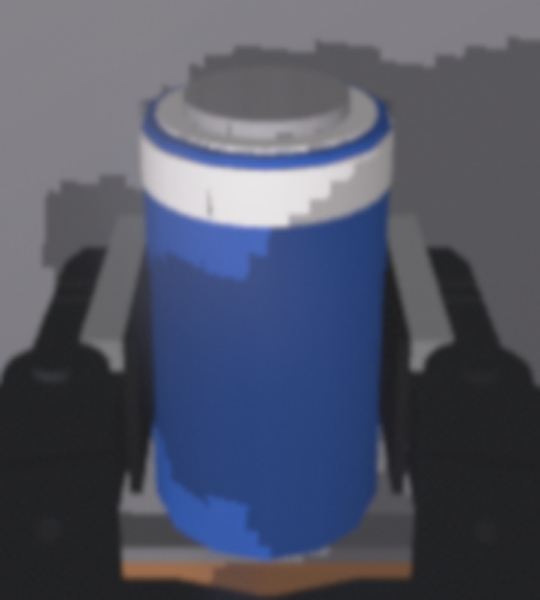

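```bash
python3 -c "
from h import *
go([.5275,.178,.17],.0565)"
```

```text
turn [-1.5047 -0.0016 -0.0016] shift [-0.1604 -0.3178 -0.093 ] rows>= 8.046685770700869
```

>>> apply_moves(series="0 0 0 -0.06 0 0 0.2;0 0 0 -0.12 0 0 0.2;-1.5 -0.002 -0.002 -0.16 -0.318 -0.093 0.2;-1.5 -0.002 -0.002 -0.16 -0.318 -0.093 0.2;-1.5 -0.002 -0.002 -0.16 -0.318 -0.093 0.2;-1.5 -0.002 -0.002 -0.16 -0.318 -0.093 0.2;-1.5 -0.002 -0.002 -0.16 -0.318 -0.093 0.2;-1.5 -0.002 -0.002 -0.16 -0.318 -0.093 0.2;-1.5 -0.002 -0.002 -0.16 -0.318 -0.093 0.2;-1.5 -0.002 -0.002 -0.16 -0.318 -0.093 0.2;-1.5 -0.002 -0.002 -0.16 -0.318 -0.093 0.2;-1.5 -0.002 -0.002 -0.16 -0.318 -0.093 0.2")

```text
clock: 8.62
tcp_pos: [0.527, 0.1781, 0.1684]
orientation: [1.173, 1.233, -1.176]
contact_force: [-0.2, 0.1, -1.8]
grip_width: 0.031
```

Run:
```python
from h import *
np.set_printoptions(precision=4,suppress=True)
o=get_obs();print(o['clock'],o['tcp_pos'],o['joints'],o['contact_force'],o['moment'],o['grip_width'])
np.save('w7.npy',camera_info('wrist'))
im=grab_frame('wrist');cv2.imwrite('pics/w7.png',im)
cv2.imwrite('pics/t7.png',cv2.resize(grab_frame('side')[80:230,140:320],None,fx=4,fy=4))
go([.5275,.178,.17],.0565)
```

```text
8.625 [0.527  0.1781 0.1684] [-0.8811  0.3957  0.5647  1.9321 -0.2695  0.8908 -0.132 ] [-0.225   0.0858 -1.7641] [-0.004   0.0098  0.0288] 0.031037466765989362
turn [-0.0074  0.0003  0.0026] shift [-0.0017  0.0005  0.0002] rows>= 0.042055637399385504
```

View pics/w7.png

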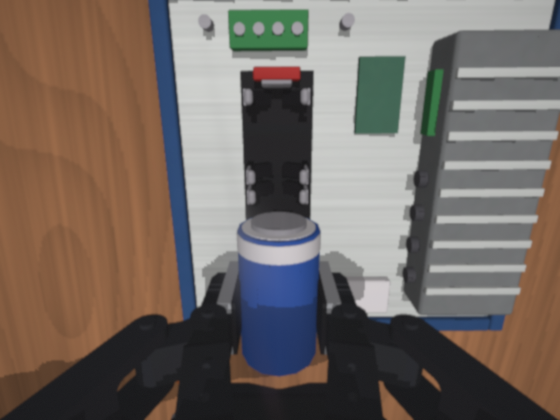

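View pics/t7.png

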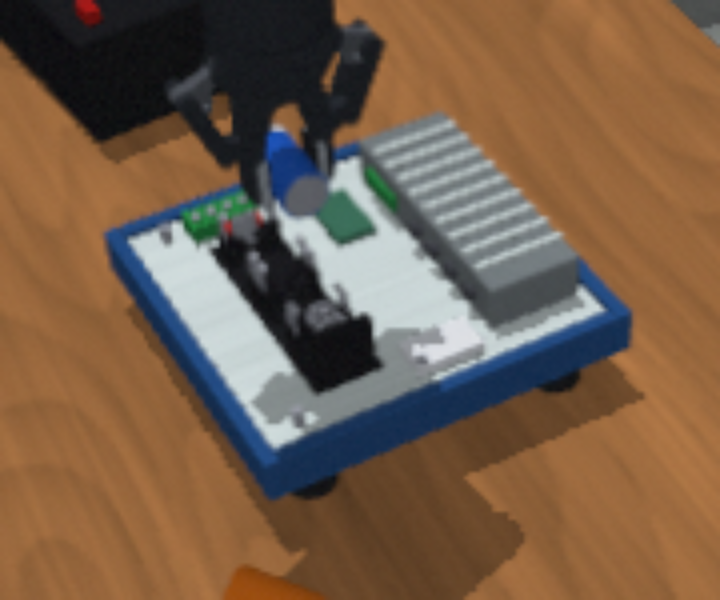

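Run:
```python
from h import *
x0,y0,w,h=225,55,105,170
im=cv2.imread('pics/w7.png')[y0:y0+h,x0:x0+w]; k=4.6
im=cv2.convertScaleAbs(im,alpha=1.6,beta=20)
im=cv2.resize(im,None,fx=k,fy=k,interpolation=cv2.INTER_NEAREST)[:780]
for u in range(0,w,5): 
    cv2.line(im,(int(u*k),0),(int(u*k),5 if u%25 else 12),(0,0,255),1)
    if u%25==0: cv2.putText(im,str(x0+u),(int(u*k)+2,20),0,.4,(0,0,255),1)
for v in range(0,h,10):
    cv2.line(im,(0,int(v*k)),(6,int(v*k)),(0,0,255),1); cv2.putText(im,str(y0+v),(8,int(v*k)+4),0,.35,(0,0,255),1)
cv2.imwrite('pics/w7z.png',im[:600]); print(im.shape)
```

```text
(780, 483, 3)
```

View pics/w7z.png

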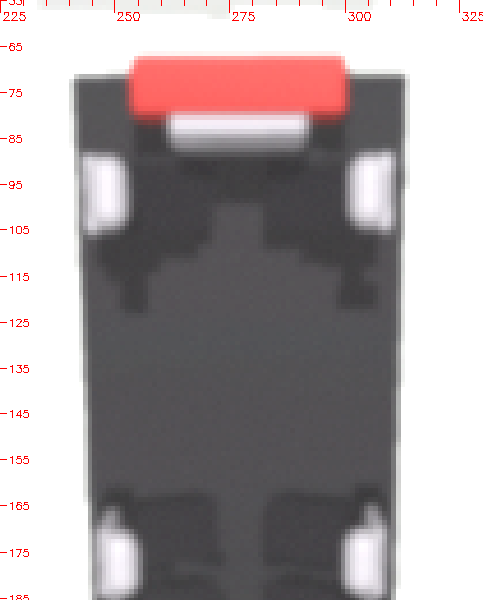

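```bash
cat > fit2.py <<'E'
from fit import *
c7=np.load('w7.npy',allow_pickle=True).item()
def build(c):
    add(c,(-.0141,.0535,.010),(253.0,96.7),(1,0));add(c,(.0141,.0535,.010),(300.2,96.7),(1,0))
    add(c,(-.0141,.0063,.010),(255.2,177.5),(1,1));add(c,(.0141,.0063,.010),(299.3,177.5),(1,1))
    add(c,(-.025,.060,-.027),(241.3,75),(1,0));add(c,(.025,.060,-.027),(313,75),(1,0))
    add(c,(-.009,.061,-.003),(261.3,83.7));add(c,(.009,.061,-.003),(292,83.7))
if __name__=='__main__':
    full=obs[:]; 
    obs[:]=[];build(c7)
    g=lambda q:f(np.r_[q,-.029])
    s=least_squares(g,[.5225,.205,.056,.093],loss='soft_l1',x_scale=.01);print('w7 only',s.x);print(np.round(g(s.x).reshape(-1,2),1))
    obs[:]=full[:-4]; build(c7)
    obs[:]=[o for i,o in enumerate(obs) if i not in(14,15)]
    s=least_squares(f,[.5225,.205,.056,.093,-.029],loss='soft_l1',x_scale=.01);print('all wrist',s.x);print(np.round(f(s.x).reshape(-1,2),1))
E
python3 fit2.py | grep -v -E "^(near|far|lip|plate)"
```

```text
[ 0.5258  0.2074  0.0565  0.0898 -0.0292]
[[ 0.  -0.4]
 [-0.  -1. ]
 [ 0.   0.9]
 [-0.  -0.5]
 [-0.   1.1]
 [-0.   1.3]
 [-0.  -0.4]
 [ 0.   0. ]
 [ 0.7 -0.2]
 [ 0.6  0.1]
 [ 0.1 -0.2]
 [-0.3  0.1]
 [-0.  -0.1]
 [-0.   0.2]
 [-0.2  0. ]
 [-5.8  0. ]
 [-1.2  0.3]
 [ 1.4 -0. ]
 [ 0.6 -0.4]
 [-0.6 -0.3]
 [-0.1 -1.6]
 [-0.5 -1.6]
 [-0.9  2. ]
 [-0.   2.5]]
w7 only [0.5252 0.2072 0.0529 0.0937]
[[-0.7  0. ]
 [ 0.8  0. ]
 [-0.7 -0.4]
 [ 0.5 -0.7]
 [-1.2  0. ]
 [ 0.9  0. ]
 [ 0.7  0.6]
 [-0.5  0.4]]
all wrist [ 0.5256  0.2072  0.0568  0.0907 -0.03  ]
[[ 0.  -0.5]
 [-0.  -1.2]
 [ 0.   0.8]
 [-0.  -0.7]
 [-0.   1.1]
 [-0.   1.4]
 [-0.  -0.5]
 [-0.   0.1]
 [ 0.4 -0.4]
 [ 0.4  0.1]
 [-0.1 -0.3]
 [-0.4  0.1]
 [-0.  -0.2]
 [-0.   0.2]
 [-1.6 -0. ]
 [ 1.3 -0.4]
 [ 0.2 -0.8]
 [-0.7 -0.9]
 [-0.   0. ]
 [ 0.7  0. ]
 [ 0.2 -1.3]
 [ 0.8 -1.7]
 [-0.6  0. ]
 [ 0.6  0. ]
 [ 1.1  0.9]
 [-0.5  0.6]]
```

>>> apply_moves(series="-0.007 0 0.003 0.03 0 0 0.2;-0.007 0 0.003 0.055 0 0 0.2;-0.007 0 0.003 0.066 0 0 0.2;-0.007 0 0.003 0.066 0 0 0.2")

```text
clock: 9.22
tcp_pos: [0.5267, 0.1781, 0.1019]
orientation: [1.166, 1.236, -1.167]
contact_force: [1.0, 0.3, -1.3]
grip_width: 0.0307
```

Run:
```python
from h import *
np.set_printoptions(precision=4,suppress=True)
o=get_obs();print(o['clock'],o['tcp_pos'],o['contact_force'],o['moment'],o['grip_width'])
np.save('w8.npy',camera_info('wrist'))
im=grab_frame('wrist');cv2.imwrite('pics/w8.png',im)
go([.5275,.178,.102],.0565)
```

```text
9.225 [0.5267 0.1781 0.1019] [ 0.9558  0.2515 -1.2577] [-0.0752 -0.0466  0.01  ] 0.030740779436342725
turn [ 0.0014  0.0002 -0.0008] shift [0.0006 0.0002 0.0003] rows>= 0.011861264743469824
```

View pics/w8.png

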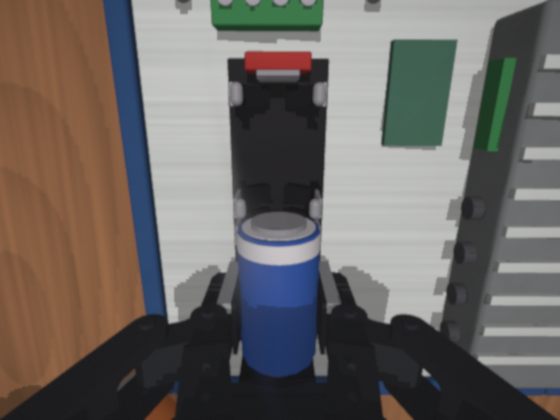

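>>> apply_moves(series="0 0 0 0.005 0 0 0.2;0 0 0 0.01 0 0 0.2;0 0 0 0.015 0 0 0.2;0 0 0 0.015 0 0 0.2")

```text
clock: 9.78
tcp_pos: [0.5264, 0.1785, 0.0872]
orientation: [1.166, 1.237, -1.166]
contact_force: [-1.5, -0.1, 0.0]
grip_width: 0.0315
```

>>> apply_moves(series="0 0 0 0.004 0 0 0.2;0 0 0 0.008 0 0 0.2;0 0 0 0.008 0 0 0.2")

```text
clock: 10.15
tcp_pos: [0.5262, 0.1784, 0.0787]
orientation: [1.165, 1.237, -1.166]
contact_force: [-1.1, 0.9, -6.7]
grip_width: 0.0311
```

>>> apply_moves(series="0 0 0 0.003 0 0 0.2;0 0 0 0.006 0 0 0.2;0 0 0 0.006 0 0 0.2")

```text
clock: 10.52
tcp_pos: [0.5267, 0.1782, 0.0746]
orientation: [1.167, 1.237, -1.166]
contact_force: [-9.2, -1.4, 17.4]
grip_width: 0.0315
```

Run:
```python
from h import *
np.set_printoptions(precision=4,suppress=True)
o=get_obs();print(o['clock'],o['tcp_pos'],o['contact_force'],o['moment'],o['grip_width'])
np.save('w9.npy',camera_info('wrist'))
im=grab_frame('wrist');cv2.imwrite('pics/w9.png',im)
cv2.imwrite('pics/t9.png',cv2.resize(grab_frame('side')[80:230,140:320],None,fx=4,fy=4))
```

```text
10.525 [0.5267 0.1782 0.0746] [-9.226  -1.3834 17.4185] [-0.1838  1.7974  0.0537] 0.031498353155095304
```

View pics/w9.png

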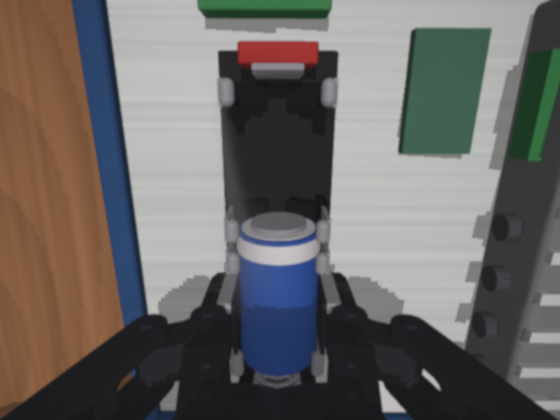

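View pics/t9.png

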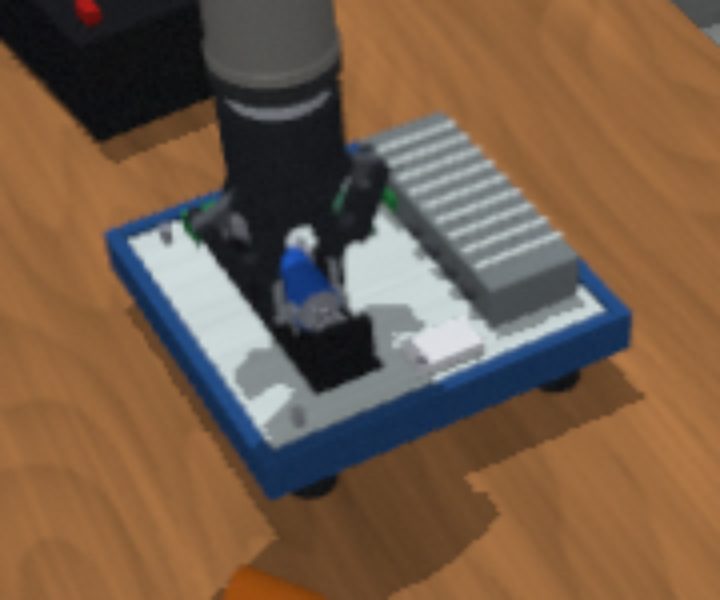

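>>> apply_moves(series="0 0 0 -0.003 -0.001 0 0.2;0 0 0 -0.003 -0.001 0 0.5;0 0 0 -0.003 -0.001 0 0.5;0 0 0 -0.003 -0.001 0 0.5;0 0 0 -0.003 -0.001 0 0.5")

```text
clock: 11.25
tcp_pos: [0.5261, 0.1782, 0.0763]
orientation: [1.166, 1.236, -1.166]
contact_force: [1.1, -0.2, 0.8]
grip_width: 0.0425
```

Run:
```python
from h import *
np.set_printoptions(precision=4,suppress=True)
o=get_obs();print(o['clock'],o['tcp_pos'],o['contact_force'],o['moment'],o['grip_width'])
np.save('w10.npy',camera_info('wrist'))
im=grab_frame('wrist');cv2.imwrite('pics/w10.png',im)
```

```text
11.25 [0.5261 0.1782 0.0763] [ 1.1426 -0.1701  0.7856] [0.0233 0.089  0.0054] 0.04248991690497796
```

View pics/w10.png

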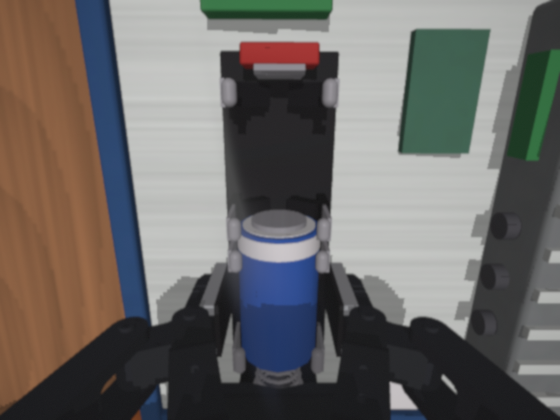

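>>> apply_moves(series="0 0 0 -0.04 0 0 0.55;0 0 0 -0.09 0 0 0.6;0 0 0 -0.11 0 0 0.7;0 0 0 -0.11 0 0 0.7")

```text
clock: 11.8
tcp_pos: [0.5269, 0.1787, 0.1878]
orientation: [1.169, 1.235, -1.162]
contact_force: [0.3, 0.6, -0.2]
grip_width: 0.0597
```

Run:
```python
from h import *
np.set_printoptions(precision=4,suppress=True)
o=get_obs();print(o['clock'],o['tcp_pos'],o['contact_force'],o['moment'],o['grip_width'])
np.save('w11.npy',camera_info('wrist'))
im=grab_frame('wrist');cv2.imwrite('pics/w11.png',im)
im=im[55:325,210:350]
cv2.imwrite('pics/w11z.png',cv2.resize(im,None,fx=2.2,fy=2.2,interpolation=cv2.INTER_CUBIC))
go([.4855,-.2275,.10],-np.pi/2+.127)
```

```text
11.8 [0.5269 0.1787 0.1878] [ 0.2737  0.5727 -0.2188] [ 0.0099 -0.0281 -0.0099] 0.05968379049427172
turn [ 1.5025 -0.0015 -0.0004] shift [ 0.0861 -0.0643  0.4029] rows>= 8.034844494101836
```

View pics/w11z.png

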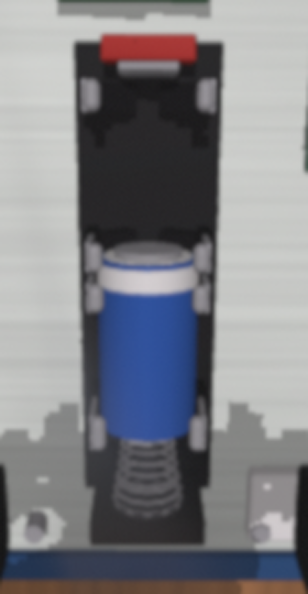

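Run:
```python
from h import *
c=np.load('w11.npy',allow_pickle=True).item()
M=np.array([.5258,.2075,.091]);Rz=R.from_euler('z',.0565).as_matrix()
for px in ((277.3,175.9),(277.3,254.5)):
    P=onz(c,[px],.1075)[0];print(P,Rz.T@(P-M))
```

```text
[0.52508766 0.21150869 0.1075    ] [-0.00048483  0.00404252  0.0165    ]
[0.52838195 0.15406122 0.1075    ] [-0.00043985 -0.05349931  0.0165    ]
```

>>> apply_moves(series="1.5 0 0 0 -0.064 0.403 0.75;1.5 0 0 0 -0.064 0.403 0.75;1.5 0 0 0 -0.064 0.403 0.75;1.5 0 0 0 -0.064 0.403 0.75;1.5 0 0 0 -0.064 0.403 0.75;1.5 0 0 0.04 -0.064 0.403 0.75;1.5 0 0 0.086 -0.064 0.403 0.75;1.5 0 0 0.086 -0.064 0.403 0.75;1.5 0 0 0.086 -0.064 0.403 0.75;1.5 0 0 0.086 -0.064 0.403 0.75;1.5 0 0 0.086 -0.064 0.403 0.75")

```text
clock: 13.22
tcp_pos: [0.4863, -0.2271, 0.1008]
orientation: [2.155, 0.143, -2.151]
contact_force: [-0.3, -0.3, 0.4]
grip_width: 0.0639
```

Run:
```python
from h import *
np.set_printoptions(precision=4,suppress=True)
o=get_obs();print(o['clock'],o['tcp_pos'],o['joints'],o['contact_force'],o['grip_width'])
np.save('w12.npy',camera_info('wrist'))
im=grab_frame('wrist');cv2.imwrite('pics/w12.png',im)
go([.486,-.2275,.008],-np.pi/2+.127)
```

```text
13.225 [ 0.4863 -0.2271  0.1008] [-0.3435  0.5829  0.8897  2.0418 -0.632   0.8116 -0.5152] [-0.2983 -0.2725  0.4117] 0.06392487786257307
turn [ 0.0052 -0.0019  0.0001] shift [0.0929 0.0003 0.0005] rows>= 1.486340137163543
```

View pics/w12.png

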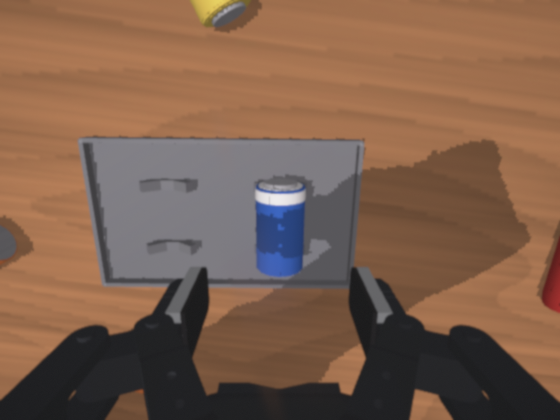

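>>> apply_moves(series="0.005 -0.002 0 0.045 0 0 0.75;0.005 -0.002 0 0.08 0 0 0.75;0.005 -0.002 0 0.091 0 0 0.75;0.005 -0.002 0 0.091 0 0 0.75;0.005 -0.002 0 0.091 0 0 0.2;0.005 -0.002 0 0.091 0 0 0.2;0.005 -0.002 0 0.091 0 0 0.2;0.005 -0.002 0 0.091 0 0 0.2;0.005 -0.002 0 0.091 0 0 0.2", force=70)

```text
clock: 14.4
tcp_pos: [0.4865, -0.2279, 0.0107]
orientation: [2.158, 0.134, -2.157]
contact_force: [-1.8, 1.1, 8.1]
grip_width: 0.031
```

Run:
```python
from h import *
np.set_printoptions(precision=4,suppress=True)
o=get_obs();print(o['clock'],o['tcp_pos'],o['contact_force'],o['moment'],o['grip_width'])
c=camera_info('wrist');np.save('w13.npy',c);T=toolR(o)
im=grab_frame('wrist');cv2.imwrite('pics/w13.png',im)
cv2.imwrite('pics/w13z.png',cv2.resize(im[190:390,190:370],None,fx=3,fy=3,interpolation=cv2.INTER_CUBIC))
for v in (222,226,230,234,238,242,350,355,360,365,370):
    P=onz(c,[(279,v)],.043)[0]; print(v,P,T.T@(P-o['tcp_pos']))
```

```text
14.4 [ 0.4865 -0.2279  0.0107] [-1.816   1.1291  8.0854] [ 0.32    0.3199 -0.0462] 0.031015960443059643
222 [ 0.5261 -0.2223  0.043 ] [-0.0323 -0.0006 -0.0401]
226 [ 0.5247 -0.2225  0.043 ] [-0.0323 -0.0006 -0.0386]
230 [ 0.5232 -0.2227  0.043 ] [-0.0323 -0.0006 -0.0371]
234 [ 0.5217 -0.2229  0.043 ] [-0.0323 -0.0006 -0.0356]
238 [ 0.5202 -0.2231  0.043 ] [-0.0323 -0.0006 -0.0341]
242 [ 0.5187 -0.2233  0.043 ] [-0.0323 -0.0006 -0.0326]
350 [ 0.473 -0.229  0.043] [-0.0323 -0.0006  0.0135]
355 [ 0.4706 -0.2293  0.043 ] [-0.0323 -0.0006  0.0159]
360 [ 0.4682 -0.2296  0.043 ] [-0.0323 -0.0006  0.0183]
365 [ 0.4658 -0.2299  0.043 ] [-0.0323 -0.0006  0.0208]
370 [ 0.4633 -0.2302  0.043 ] [-0.0323 -0.0006  0.0233]
```

View pics/w13z.png

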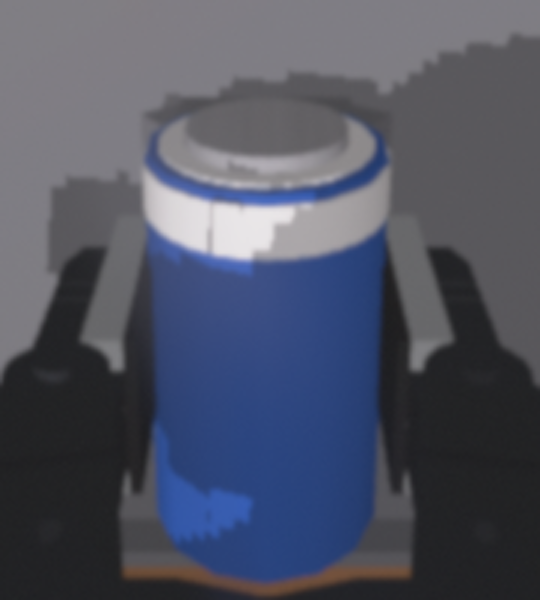

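>>> apply_moves(series="0 0 0 0 0 0 0.6;0 0 0 0 0 0 0.6;0 0 0 0 0 0 0.6;0 0 0 0 0 0.005 0.6;0 0 0 0 0 0.005 0.6;0 0 0 0 0 0.005 0.2;0 0 0 0 0 0.005 0.2;0 0 0 0 0 0.005 0.2;0 0 0 0 0 0.005 0.2;0 0 0 0 0 0.005 0.2", force=90)

```text
clock: 15.7
tcp_pos: [0.4807, -0.2286, 0.0097]
orientation: [2.156, 0.134, -2.159]
contact_force: [-0.9, 0.8, 5.2]
grip_width: 0.0309
```

Run:
```python
from h import *
np.set_printoptions(precision=4,suppress=True)
o=get_obs();print(o['clock'],o['tcp_pos'],o['contact_force'],o['moment'],o['grip_width'])
c=camera_info('wrist');np.save('w14.npy',c);T=toolR(o)
im=grab_frame('wrist');cv2.imwrite('pics/w14.png',im)
cv2.imwrite('pics/w14z.png',cv2.resize(im[190:390,190:370],None,fx=3,fy=3,interpolation=cv2.INTER_CUBIC))
for v in (238,242,246,365,370,375,380):
    P=onz(c,[(279,v)],.043)[0]; print(v,P,T.T@(P-o['tcp_pos']))
go([.5258-.00165,.2075+.0345,.17],.0565)
```

```text
15.7 [ 0.4807 -0.2286  0.0097] [-0.9012  0.7977  5.1566] [0.1187 0.3055 0.0044] 0.03094119874400377
238 [ 0.5149 -0.2237  0.043 ] [-0.0334 -0.0006 -0.0345]
242 [ 0.5134 -0.2239  0.043 ] [-0.0334 -0.0006 -0.033 ]
246 [ 0.5119 -0.2241  0.043 ] [-0.0334 -0.0006 -0.0315]
365 [ 0.4609 -0.2304  0.043 ] [-0.0333 -0.0006  0.0199]
370 [ 0.4585 -0.2307  0.043 ] [-0.0333 -0.0006  0.0223]
375 [ 0.456 -0.231  0.043] [-0.0333 -0.0006  0.0248]
380 [ 0.4535 -0.2314  0.043 ] [-0.0333 -0.0006  0.0273]
turn [-1.5031  0.0011  0.001 ] shift [-0.1605 -0.4616 -0.1012] rows>= 8.038225923034286
```

View pics/w14z.png

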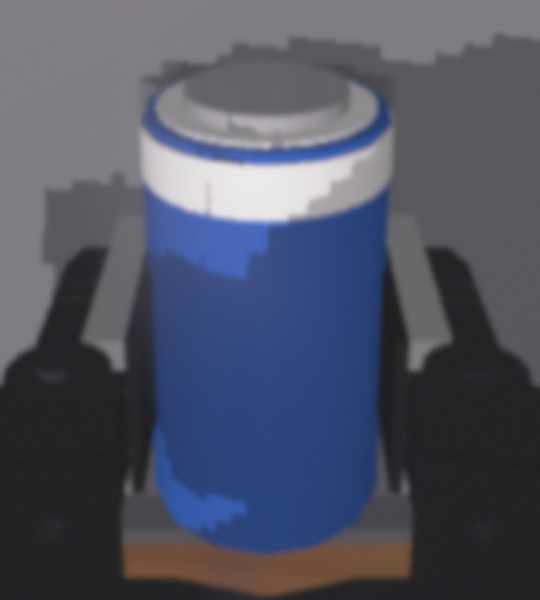

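>>> apply_moves(series="0 0 0 -0.06 0 0 0.2;0 0 0 -0.12 0 0 0.2;-1.503 0 0 -0.16 -0.462 -0.101 0.2;-1.503 0 0 -0.16 -0.462 -0.101 0.2;-1.503 0 0 -0.16 -0.462 -0.101 0.2;-1.503 0 0 -0.16 -0.462 -0.101 0.2;-1.503 0 0 -0.16 -0.462 -0.101 0.2;-1.503 0 0 -0.16 -0.462 -0.101 0.2;-1.503 0 0 -0.16 -0.462 -0.101 0.2;-1.503 0 0 -0.16 -0.462 -0.101 0.2;-1.503 0 0 -0.16 -0.462 -0.101 0.2;-1.503 0 0 -0.16 -0.462 -0.101 0.2")

```text
clock: 17.25
tcp_pos: [0.5236, 0.2413, 0.1687]
orientation: [1.167, 1.235, -1.171]
contact_force: [0.6, -0.4, -0.8]
grip_width: 0.0304
```

Run:
```python
from h import *
np.set_printoptions(precision=4,suppress=True)
o=get_obs();print(o['clock'],o['tcp_pos'],o['joints'],o['contact_force'],o['moment'],o['grip_width'])
np.save('w15.npy',camera_info('wrist'))
im=grab_frame('wrist');cv2.imwrite('pics/w15.png',im)
cv2.imwrite('pics/s15.png',cv2.resize(grab_frame('side')[80:230,140:320],None,fx=4,fy=4))
go([.5239,.2414,.096],.0565)
```

```text
17.25 [0.5236 0.2413 0.1687] [-0.9938  0.4354  0.5921  1.8857 -0.3017  0.9127 -0.2032] [ 0.6036 -0.4038 -0.8373] [-0.0388 -0.0136 -0.0073] 0.0303596651804752
turn [-0.0036  0.0011  0.0022] shift [ 0.0729  0.0003 -0.0009] rows>= 1.1661000918098416
```

View pics/w15.png

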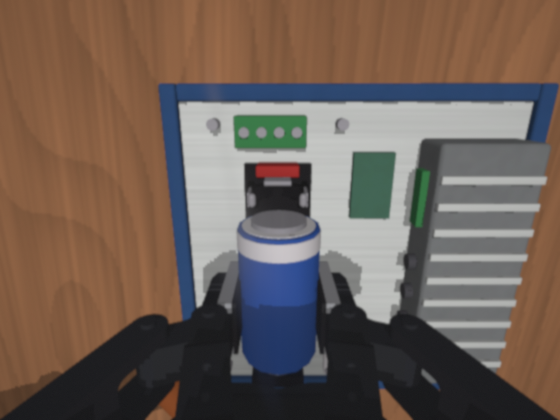

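View pics/s15.png

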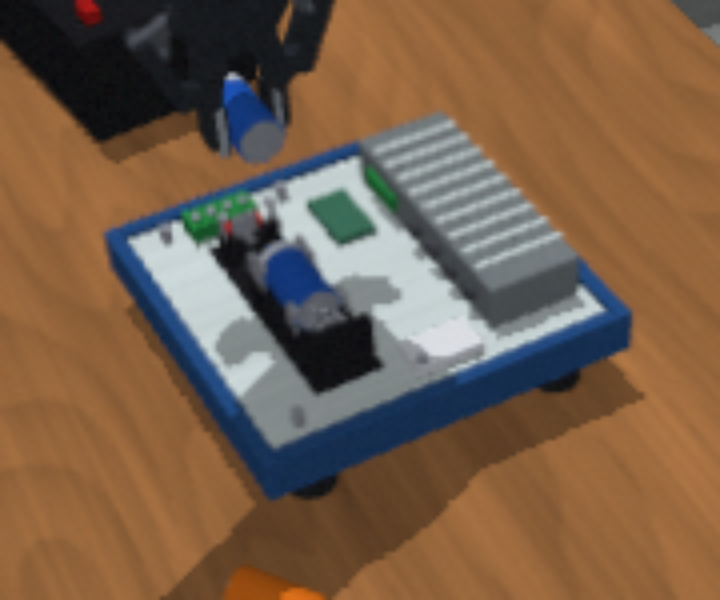

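>>> apply_moves(series="-0.004 0 0.002 0.03 -0.001 0 0.2;-0.004 0 0.002 0.06 -0.001 0 0.2;-0.004 0 0.002 0.071 -0.001 -0.001 0.2;-0.004 0 0.002 0.071 -0.001 -0.001 0.2")

```text
clock: 17.85
tcp_pos: [0.5226, 0.2427, 0.0979]
orientation: [1.165, 1.236, -1.166]
contact_force: [0.1, -0.7, -1.8]
grip_width: 0.0305
```

Run:
```python
from h import *
np.set_printoptions(precision=4,suppress=True)
o=get_obs();print(o['clock'],o['tcp_pos'],o['contact_force'],o['moment'],o['grip_width'])
np.save('w16.npy',camera_info('wrist'))
im=grab_frame('wrist');cv2.imwrite('pics/w16.png',im)
cv2.imwrite('pics/s16.png',cv2.resize(grab_frame('side')[100:200,160:280],None,fx=6,fy=6,interpolation=cv2.INTER_CUBIC))
M=np.array([.5250,.2075,.0915]);Rz=R.from_euler('z',.0565).as_matrix()
print(Rz.T@(o['tcp_pos']-M))
```

```text
17.85 [0.5226 0.2427 0.0979] [ 0.1237 -0.7312 -1.7919] [ 0.0106  0.0187 -0.0014] 0.030541652006008124
[-0.0004  0.0353  0.0064]
```

View pics/w16.png

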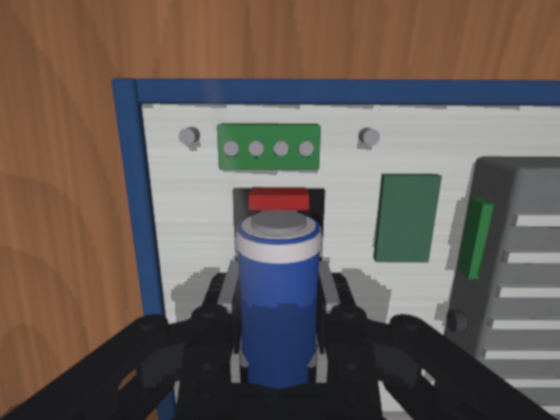

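View pics/s16.png

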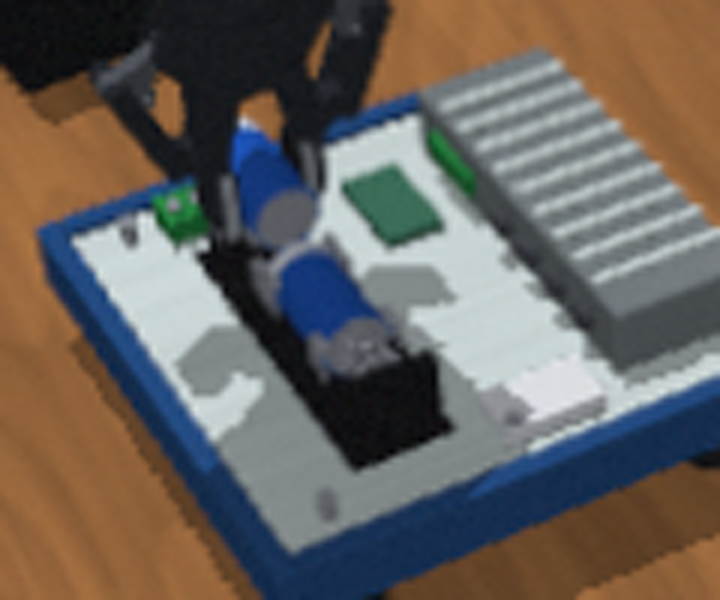

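>>> apply_moves(series="0 0 0 0.0025 0 0 0.2;0 0 0 0.0025 0 0.003 0.2;0 0 0 0.0025 0 0.005 0.2;0 0 0 0.0025 0 0.007 0.2;0 0 0 0.0025 0 0.007 0.2")

```text
clock: 18.58
tcp_pos: [0.5232, 0.2369, 0.0958]
orientation: [1.165, 1.237, -1.163]
contact_force: [0.0, 1.7, -0.3]
grip_width: 0.0307
```

```bash
cat > st.py <<'E'
from h import *
np.set_printoptions(precision=4,suppress=True)
o=get_obs()
M=np.array([.5250,.2075,.0915]);Rz=R.from_euler('z',.0565).as_matrix()
print('t',o['clock'],'mag frame tcp mm',1e3*(Rz.T@(o['tcp_pos']-M)),'F mag',Rz.T@o['contact_force'],'M',Rz.T@o['moment'],o['grip_width'])
T=toolR(o);print('tool axes in mag\n',Rz.T@T)
E
python3 st.py
```

```text
t 18.575 mag frame tcp mm [-0.0916 29.4971  4.334 ] F mag [ 0.1358  1.7121 -0.3029] M [ 0.3586  0.0798 -0.0268] 0.030673444327230254
tool axes in mag
 [[ 0.0008  1.      0.0042]
 [ 0.0005  0.0042 -1.    ]
 [-1.      0.0008 -0.0005]]
```

>>> apply_moves(series="0 0 0 0 0 0.002 0.2;0 0 0 0 0 0.002 0.2")

```text
clock: 18.82
tcp_pos: [0.5233, 0.2352, 0.0958]
orientation: [1.165, 1.237, -1.163]
contact_force: [-0.7, 4.4, 1.0]
grip_width: 0.0309
```

```bash
python3 st.py|head -1
```

```text
t 18.825 mag frame tcp mm [-0.1044 27.7547  4.2837] F mag [-0.4783  4.3919  1.0445] M [0.9038 0.1257 0.0147] 0.030872913355881496
```

>>> apply_moves(series="0 0 0 0 0 0.002 0.2;0 0 0 0 0 0.002 0.2")

```text
clock: 19.08
tcp_pos: [0.5234, 0.2335, 0.0958]
orientation: [1.165, 1.238, -1.163]
contact_force: [-0.9, 5.3, 1.9]
grip_width: 0.0305
```

```bash
python3 st.py|head -1
```

```text
t 19.075 mag frame tcp mm [-0.0957 26.0003  4.3105] F mag [-0.6036  5.3218  1.874 ] M [ 1.048   0.0458 -0.0097] 0.03046801716874446
```

>>> apply_moves(series="0 0 0 0 0 0.0015 0.2;0 0 0 0 0 0.0015 0.2")

```text
clock: 19.32
tcp_pos: [0.5235, 0.2323, 0.0958]
orientation: [1.165, 1.238, -1.163]
contact_force: [-0.9, 6.4, 1.2]
grip_width: 0.0304
```

```bash
python3 st.py|head -1
```

```text
t 19.325 mag frame tcp mm [-0.0799 24.8248  4.3408] F mag [-0.5503  6.3978  1.1644] M [1.1746 0.1336 0.0259] 0.030434218906396176
```

>>> apply_moves(series="0 0 0 0 0 0.001 0.2;0 0 0 0 0 0.001 0.2")

```text
clock: 19.58
tcp_pos: [0.5235, 0.2315, 0.0959]
orientation: [1.165, 1.238, -1.162]
contact_force: [-0.3, 5.9, 1.6]
grip_width: 0.0303
```

```bash
python3 st.py|head -1
python3 - <<'E'
from h import *
np.save('w17.npy',camera_info('wrist'))
im=grab_frame('wrist');cv2.imwrite('pics/w17.png',im)
cv2.imwrite('pics/w17z.png',cv2.resize(im[150:400,180:380],None,fx=2.4,fy=2.4,interpolation=cv2.INTER_CUBIC))
cv2.imwrite('pics/s17.png',cv2.resize(grab_frame('side')[100:200,160:280],None,fx=6,fy=6,interpolation=cv2.INTER_CUBIC))
E
```

```text
t 19.575 mag frame tcp mm [-0.1024 24.0196  4.356 ] F mag [0.0603 5.9098 1.6408] M [1.2486 0.1294 0.0122] 0.030346603430261375
```

View pics/w17z.png

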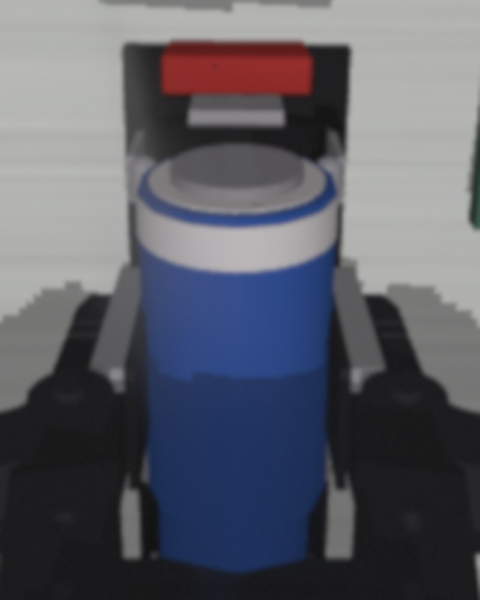

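View pics/s17.png

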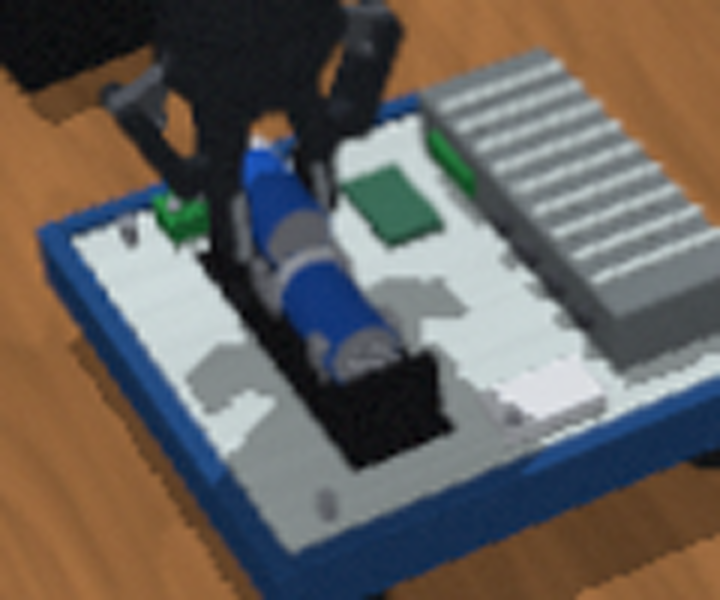

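Run:
```python
from h import *
a=cv2.imread('pics/w14.png')[190:400,210:350];b=cv2.imread('pics/w17.png')[190:400,210:350]
im=np.hstack([a,b]); cv2.imwrite('pics/cmp.png',cv2.resize(im,None,fx=2.85,fy=2.85,interpolation=cv2.INTER_CUBIC))
```

```text
(no output)
```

View pics/cmp.png

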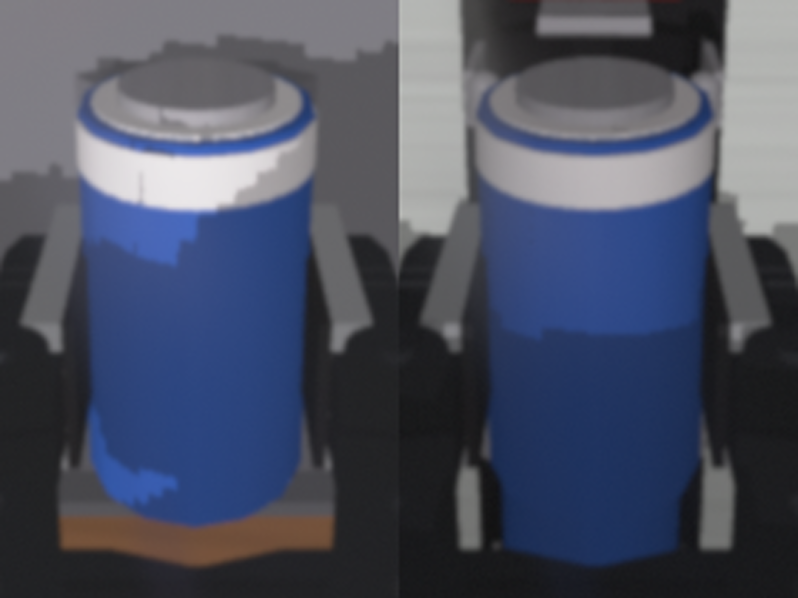

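Run:
```python
from h import *
np.set_printoptions(precision=1,suppress=True)
c=np.load('w17.npy',allow_pickle=True).item()
Rz=R.from_euler('z',.0565).as_matrix()
for M in ([.5250,.2075,.0915],[.525,.2075,.0895]):
    P=[[0,.061,-.003],[0,.062,0],[0,.0627,0],[0,.061,-.012],[0,.0605,.0215-.0+.011-.0],[0,.058,.0215+.0165]]
    print(proj(c,(Rz@np.array(P).T).T+M))
im=cv2.imread('pics/w17.png')[160:250,230:330]
cv2.imwrite('pics/w17y.png',cv2.resize(im,None,fx=6,fy=6,interpolation=cv2.INTER_NEAREST))
```

```text
[[277.9 199.8]
 [277.9 199.5]
 [277.9 198. ]
 [277.9 194.7]
 [277.9 228. ]
 [277.8 240.3]]
[[277.9 198.6]
 [277.9 198.3]
 [277.9 196.8]
 [277.9 193.7]
 [277.9 226. ]
 [277.8 238.1]]
```

View pics/w17y.png

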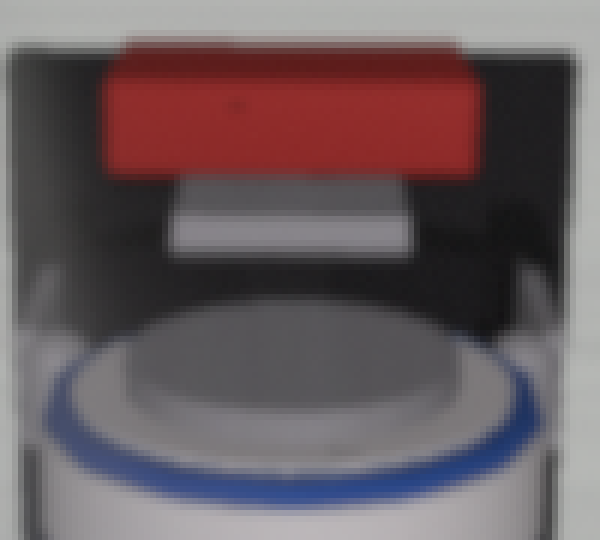

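>>> apply_moves(series="0 0 0 0 0 0.001 0.2;0 0 0 0 0 0.001 0.2")

```text
clock: 19.92
tcp_pos: [0.5236, 0.2306, 0.0959]
orientation: [1.165, 1.238, -1.162]
contact_force: [-0.6, 6.3, 1.0]
grip_width: 0.0305
```

```bash
python3 st.py|head -1
```

```text
t 19.925 mag frame tcp mm [-0.0731 23.1835  4.3773] F mag [-0.2189  6.3016  1.0056] M [ 1.4322  0.1398 -0.0604] 0.03046284544969871
```

>>> apply_moves(series="0 0 0 0 0 0.001 0.2;0 0 0 0 0 0.001 0.2")

```text
clock: 20.18
tcp_pos: [0.5237, 0.2298, 0.0959]
orientation: [1.165, 1.238, -1.162]
contact_force: [-2.0, 7.0, 1.2]
grip_width: 0.0307
```

```bash
python3 st.py|head -1
```

```text
t 20.175 mag frame tcp mm [-0.0701 22.3557  4.3922] F mag [-1.6022  7.1015  1.1589] M [ 1.4331  0.1548 -0.0269] 0.03067025247023305
```

>>> apply_moves(series="0 0 0 0 0 0.001 0.2;0 0 0 0 0 0.001 0.2")

```text
clock: 20.42
tcp_pos: [0.5237, 0.229, 0.0959]
orientation: [1.165, 1.239, -1.162]
contact_force: [-1.0, 6.2, 0.9]
grip_width: 0.0306
```

```bash
python3 st.py|head -1
```

```text
t 20.425 mag frame tcp mm [-0.1303 21.5596  4.3756] F mag [-0.6418  6.229   0.9305] M [ 1.563   0.164  -0.0304] 0.030626966142242126
```

>>> apply_moves(series="0 0 0 0 0 0.001 0.2;0 0 0 0 0 0.001 0.2")

```text
clock: 20.68
tcp_pos: [0.5238, 0.2282, 0.0959]
orientation: [1.165, 1.239, -1.162]
contact_force: [-1.7, 8.0, 1.2]
grip_width: 0.0301
```

```bash
python3 st.py|head -1
```

```text
t 20.675 mag frame tcp mm [-0.0751 20.7189  4.4142] F mag [-1.2826  8.0832  1.2387] M [ 1.682   0.1555 -0.0526] 0.03010038028582758
```

>>> apply_moves(series="0 0 0 0 0 0.001 0.2;0 0 0 0 0 0.001 0.2")

```text
clock: 20.92
tcp_pos: [0.5238, 0.2277, 0.0959]
orientation: [1.166, 1.239, -1.161]
contact_force: [-1.2, 8.8, 0.7]
grip_width: 0.0309
```

```bash
python3 st.py|head -1
python3 - <<'E'
from h import *
np.save('w18.npy',camera_info('wrist'))
im=grab_frame('wrist');cv2.imwrite('pics/w18.png',im)
a=cv2.imread('pics/w17.png')[160:370,210:350];b=im[160:370,210:350]
cv2.imwrite('pics/cmp2.png',cv2.resize(np.hstack([a,b]),None,fx=2.85,fy=2.85,interpolation=cv2.INTER_CUBIC))
E
```

```text
t 20.925 mag frame tcp mm [-0.0727 20.1938  4.4497] F mag [-0.7202  8.8262  0.6929] M [ 1.8227  0.2208 -0.0443] 0.03094582017043405
```

View pics/cmp2.png

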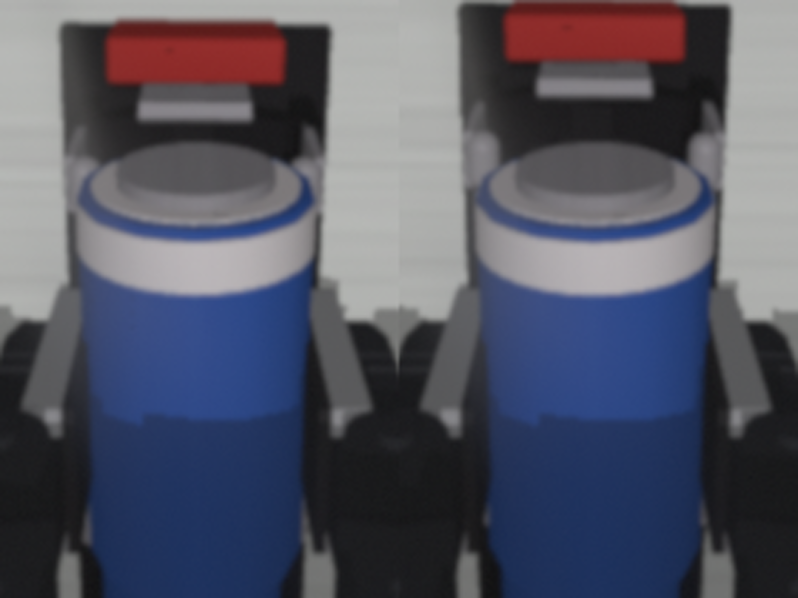

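>>> apply_moves(series="0 0 0 0 0 0.001 0.2;0 0 0 0 0 0.001 0.2;0 0 0 0 0 0.001 0.2")

```text
clock: 21.35
tcp_pos: [0.5237, 0.2275, 0.096]
orientation: [1.166, 1.24, -1.16]
contact_force: [-1.9, 10.3, 1.2]
grip_width: 0.0308
```

```bash
python3 st.py|head -1
```

```text
t 21.35 mag frame tcp mm [-0.1253 20.0531  4.4972] F mag [-1.3587 10.4376  1.1523] M [ 2.2148  0.1456 -0.0274] 0.030830008209100448
```

>>> apply_moves(series="0 0 0 0 0 -0.002 0.2;0 0 0 0 0 -0.002 0.2;0 0 0 0 0 -0.002 0.2")

```text
clock: 21.72
tcp_pos: [0.5238, 0.2277, 0.0958]
orientation: [1.165, 1.238, -1.162]
contact_force: [-1.1, 7.0, 0.0]
grip_width: 0.0307
```

```bash
python3 st.py
```

```text
t 21.725 mag frame tcp mm [-0.0956 20.2036  4.3291] F mag [-0.7268  7.0479  0.0153] M [ 1.4155  0.1216 -0.0328] 0.03071191820130638
tool axes in mag
 [[ 0.0009  1.      0.0052]
 [ 0.0016  0.0052 -1.    ]
 [-1.      0.0009 -0.0016]]
```

>>> apply_moves(series="0 0 0 0 0 -0.001 0.2;0 0 0 0 0 -0.001 0.2")

```text
clock: 21.98
tcp_pos: [0.5238, 0.2277, 0.0958]
orientation: [1.165, 1.237, -1.163]
contact_force: [-0.7, 5.9, 1.0]
grip_width: 0.0307
```

```bash
python3 st.py|head -1
```

```text
t 21.975 mag frame tcp mm [-0.0619 20.2673  4.2744] F mag [-0.3856  5.8962  1.0179] M [ 1.1356  0.0658 -0.026 ] 0.030705030719014495
```

>>> apply_moves(series="0 0 0 0 0 -0.001 0.2;0 0 0 0.004 0 -0.001 0.2;0 0 0 0.008 0 -0.001 0.2;0 0 0 0.008 0 -0.001 0.2")

```text
clock: 22.48
tcp_pos: [0.5235, 0.2281, 0.0873]
orientation: [1.165, 1.237, -1.165]
contact_force: [-0.4, 4.2, 0.2]
grip_width: 0.0306
```

```bash
python3 st.py
```

```text
t 22.475 mag frame tcp mm [-0.3684 20.6454 -4.2467] F mag [-0.1888  4.2539  0.1692] M [ 0.8663  0.0367 -0.0637] 0.03058759536449304
tool axes in mag
 [[ 0.0001  1.      0.0039]
 [-0.0001  0.0039 -1.    ]
 [-1.      0.0001  0.0001]]
```

Run:
```python
from h import *
np.save('w19.npy',camera_info('wrist'))
im=grab_frame('wrist');cv2.imwrite('pics/w19.png',im)
cv2.imwrite('pics/w19z.png',cv2.resize(im[130:390,190:370],None,fx=3,fy=3,interpolation=cv2.INTER_CUBIC)[:600])
```

```text
(no output)
```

View pics/w19z.png

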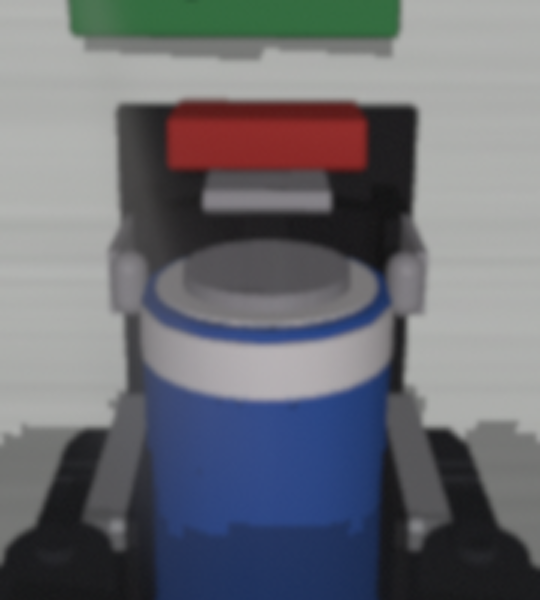

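>>> apply_moves(series="0 0 0 0.003 0 0 0.2;0 0 0 0.006 0 0 0.2;0 0 0 0.006 0 0 0.2")

```text
clock: 22.9
tcp_pos: [0.5236, 0.2284, 0.0814]
orientation: [1.165, 1.237, -1.164]
contact_force: [-0.9, 6.0, 0.2]
grip_width: 0.0305
```

```bash
python3 st.py
```

```text
t 22.9 mag frame tcp mm [ -0.203   20.9042 -10.0967] F mag [-0.5394  6.0264  0.2467] M [ 1.0955  0.0329 -0.0604] 0.030537274809321016
tool axes in mag
 [[ 0.0005  1.      0.0042]
 [ 0.0001  0.0042 -1.    ]
 [-1.      0.0005 -0.0001]]
```

>>> apply_moves(series="0 0 0 0.003 0 0 0.2;0 0 0 0.006 0 0 0.2;0 0 0 0.006 0 0 0.2")

```text
clock: 23.28
tcp_pos: [0.5235, 0.2283, 0.0752]
orientation: [1.164, 1.237, -1.164]
contact_force: [-1.1, 5.8, -1.1]
grip_width: 0.031
```

```bash
python3 st.py
```

```text
t 23.275 mag frame tcp mm [ -0.2828  20.8707 -16.2919] F mag [-0.784   5.8627 -1.0519] M [ 1.0694 -0.0198 -0.0952] 0.031007686127774547
tool axes in mag
 [[ 0.0003  1.      0.0044]
 [-0.0001  0.0044 -1.    ]
 [-1.      0.0003  0.0001]]
```

>>> apply_moves(series="0 0 0 0.002 0 0 0.2;0 0 0 0.004 0 0 0.2;0 0 0 0.004 0 0 0.2")

```text
clock: 23.65
tcp_pos: [0.5237, 0.2284, 0.0744]
orientation: [1.166, 1.239, -1.164]
contact_force: [-12.2, 2.7, 32.2]
grip_width: 0.0307
```

```bash
python3 st.py
python3 - <<'E'
from h import *
np.save('w20.npy',camera_info('wrist'))
im=grab_frame('wrist');cv2.imwrite('pics/w20.png',im)
cv2.imwrite('pics/w20z.png',cv2.resize(im[130:390,190:370],None,fx=3,fy=3,interpolation=cv2.INTER_CUBIC)[:600])
E
```

```text
t 23.65 mag frame tcp mm [ -0.0966  20.9538 -17.1429] F mag [-12.0336   3.401   32.2172] M [ 0.4218  2.4332 -0.0407] 0.03065948331016184
tool axes in mag
 [[-0.0003  1.      0.0038]
 [ 0.0024  0.0038 -1.    ]
 [-1.     -0.0003 -0.0024]]
```

View pics/w20z.png

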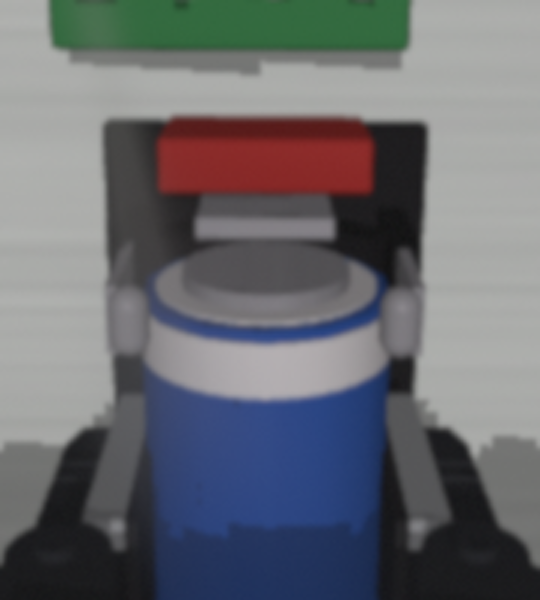

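>>> apply_moves(series="0 0 0 -0.003 -0.0005 0 0.2;0 0 0 -0.003 -0.0005 -0.001 0.2;0 0 0 -0.003 -0.0005 -0.002 0.2;0 0 0 -0.003 -0.0005 -0.002 0.5;0 0 0 -0.003 -0.0005 -0.002 0.5;0 0 0 -0.003 -0.0005 -0.002 0.5;0 0 0 -0.003 -0.0005 -0.002 0.5")

```text
clock: 24.58
tcp_pos: [0.5229, 0.2297, 0.0745]
orientation: [1.164, 1.237, -1.165]
contact_force: [0.0, 0.4, 0.0]
grip_width: 0.0425
```

```bash
python3 st.py
python3 - <<'E'
from h import *
im=grab_frame('wrist');cv2.imwrite('pics/w21.png',im)
cv2.imwrite('pics/w21z.png',cv2.resize(im[130:390,190:370],None,fx=3,fy=3,interpolation=cv2.INTER_CUBIC)[:600])
E
```

```text
t 24.575 mag frame tcp mm [ -0.7922  22.3303 -17.0427] F mag [0.0347 0.3769 0.0022] M [-0.0367  0.0086 -0.008 ] 0.042547657240468724
tool axes in mag
 [[ 0.0002  1.      0.0039]
 [-0.0005  0.0039 -1.    ]
 [-1.      0.0002  0.0005]]
```

View pics/w21z.png

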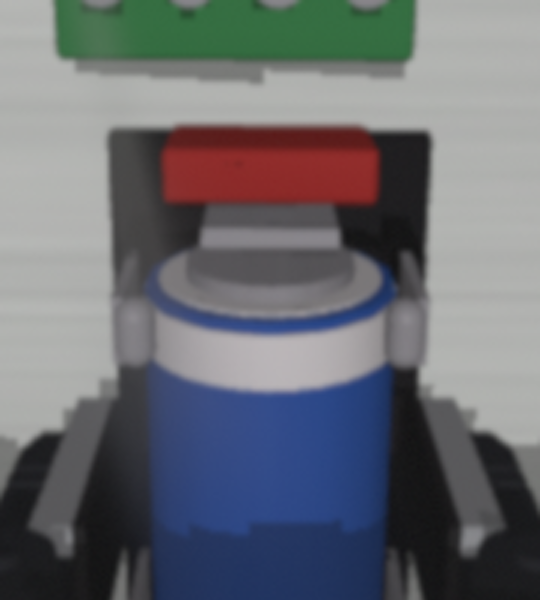

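Cap is against the contact (bright lead-in edge at about (270,240) in the crop). Raise straight up and check from above.

>>> apply_moves(series="0 0 0 -0.03 0 0 0.5;0 0 0 -0.08 0 0 0.5;0 0 0 -0.12 0 0.02 0.5;0 0 0 -0.12 0 0.03 0.5;0 0 0 -0.12 0 0.03 0.5")

```text
clock: 25.25
tcp_pos: [0.5244, 0.1993, 0.1943]
orientation: [1.165, 1.237, -1.166]
contact_force: [-0.3, 0.2, -1.2]
grip_width: 0.0427
```

```bash
python3 st.py|head -1
python3 - <<'E'
from h import *
np.save('w22.npy',camera_info('wrist'))
im=grab_frame('wrist');cv2.imwrite('pics/w22.png',im)
cv2.imwrite('pics/w22z.png',cv2.resize(im[100:380,190:370],None,fx=2.1,fy=2.1,interpolation=cv2.INTER_CUBIC))
cv2.imwrite('pics/s22.png',cv2.resize(grab_frame('side')[100:200,160:280],None,fx=6,fy=6,interpolation=cv2.INTER_CUBIC))
E
```

```text
t 25.25 mag frame tcp mm [ -1.0397  -8.1823 102.7514] F mag [-0.2956  0.2545 -1.2457] M [-0.0037  0.0072  0.0209] 0.04273973562365968
```

View pics/w22z.png

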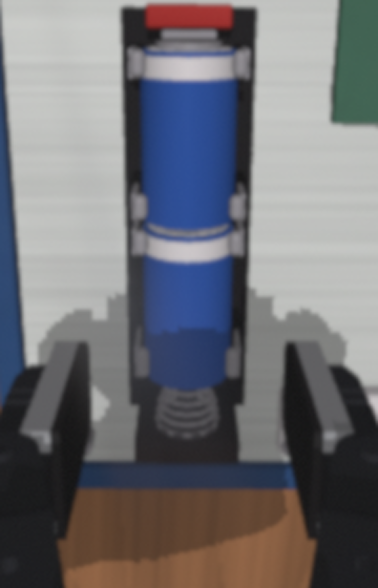

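View pics/s22.png

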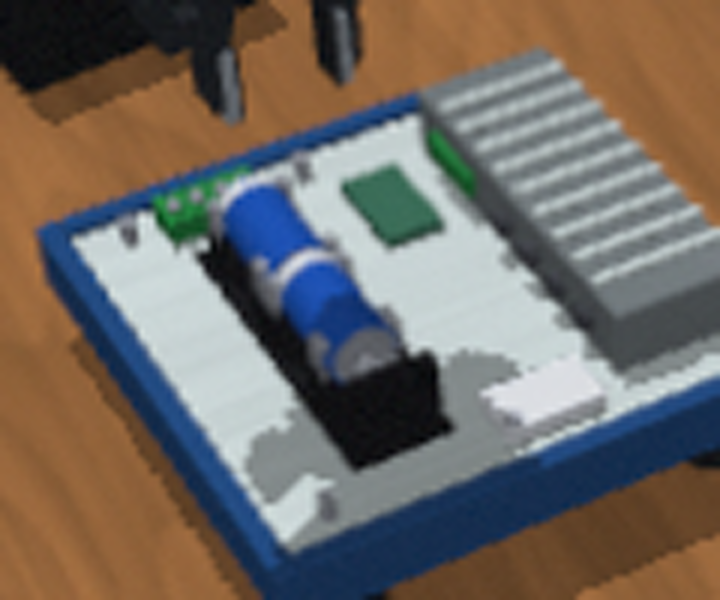

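Run:
```python
from h import *
np.set_printoptions(precision=1,suppress=True)
c=np.load('w22.npy',allow_pickle=True).item()
Rz=R.from_euler('z',.0565).as_matrix();M=np.array([.5252,.2070,.0915])
im=cv2.imread('pics/w22.png'); k=2.1
im=cv2.resize(im[100:380,190:370],None,fx=k,fy=k,interpolation=cv2.INTER_CUBIC)
def P(p): return (proj(c,[Rz@np.array(p)+M])[0]-[190,100]+.5)*k-.5
for ye in (58.5,0,-2.5,-61):
    pts=np.array([P([.0165*np.sin(a),ye/1e3,.0165*np.cos(a)]) for a in np.linspace(-1.6,1.6,30)]).astype(int)
    cv2.polylines(im,[pts],False,(0,255,255),1)
for x in (-.0165,.0165):
    cv2.line(im,tuple(P([x,-.061,0]).astype(int)),tuple(P([x,.0585,0]).astype(int)),(0,255,0),1)
cv2.imwrite('pics/w22o.png',im)
go([.5252-.043*.0565,.2070+.043,.118],.0565)
```

```text
turn [0. 0. 0.] shift [ 0.1  0.  -0. ] rows>= 1.4442275005760437
```

View pics/w22o.png

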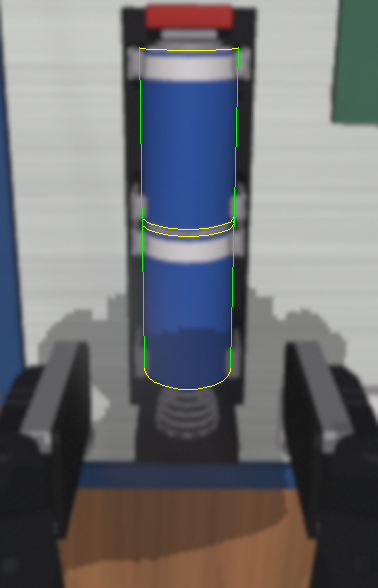

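Run:
```python
from h import *
np.set_printoptions(precision=4,suppress=True)
go([.5252-.040*.0565,.2070+.040,.118],.0565)
go([.5252+.040*.0565,.2070-.040,.118],.0565)
```

```text
turn [0.0045 0.0008 0.0016] shift [ 0.0754  0.002  -0.0466] rows>= 1.4183938419214326
turn [0.0045 0.0008 0.0016] shift [0.0754 0.0017 0.0335] rows>= 1.3210051230739932
```

>>> apply_moves(series="0 0 0 0 0.002 -0.046 0;0 0 0 0.03 0.002 -0.046 0;0 0 0 0.06 0.002 -0.046 0;0 0 0 0.076 0.002 -0.046 0;0 0 0 0.081 0.002 -0.046 0;0 0 0 0.085 0.002 -0.046 0;0 0 0 0.087 0.002 -0.046 0;0 0 0 0.087 0.002 -0.046 0", force=20)

```text
clock: 26.35
tcp_pos: [0.5244, 0.2462, 0.1082]
orientation: [1.166, 1.237, -1.163]
contact_force: [-0.5, 0.5, 0.3]
grip_width: -0.0002
```

```bash
python3 st.py|head -1
```

```text
t 26.35 mag frame tcp mm [ 1.6357 38.7066 16.6526] F mag [-0.4814  0.5251  0.3096] M [ 0.0247  0.0141 -0.0229] -0.00020699289552779677
```

>>> apply_moves(series="0 0 0 0.001 -0.001 0 0;0 0 0 0.002 -0.001 0 0;0 0 0 0.002 -0.001 0 0")

```text
clock: 26.72
tcp_pos: [0.5244, 0.2463, 0.1077]
orientation: [1.168, 1.236, -1.162]
contact_force: [-2.0, -1.6, 13.8]
grip_width: -0.0001
```

```bash
python3 st.py|head -1
```

```text
t 26.725 mag frame tcp mm [ 1.6316 38.7702 16.2209] F mag [-2.0911 -1.4797 13.8078] M [-0.2689  0.5207 -0.0212] -6.208094978334247e-05
```

>>> apply_moves(series="0 0 0 -0.02 -0.001 0 0;0 0 0 -0.02 -0.001 0.04 0;0 0 0 -0.02 -0.001 0.08 0;0 0 0 -0.01 -0.001 0.08 0;0 0 0 -0.003 -0.001 0.08 0;0 0 0 -0.001 -0.001 0.08 0;0 0 0 0 -0.001 0.08 0;0 0 0 0 -0.001 0.08 0")

```text
clock: 27.72
tcp_pos: [0.5272, 0.167, 0.1076]
orientation: [1.165, 1.238, -1.163]
contact_force: [-7.6, -2.9, 23.5]
grip_width: -0.0002
```

```bash
python3 st.py|head -1
```

```text
t 27.725 mag frame tcp mm [ -0.1352 -40.5424  16.1182] F mag [-7.7731 -2.4879 23.4952] M [-0.657   1.6865  0.0064] -0.00022354803871386266
```

>>> apply_moves(series="0 0 0 -0.04 0 0 0;0 0 0 -0.09 0 0 0;0 0 0 -0.12 0 0 0;0 0 0 -0.12 0 0 0;0 0 0 -0.12 0 0 0")

```text
clock: 28.35
tcp_pos: [0.5261, 0.1671, 0.2249]
orientation: [1.163, 1.238, -1.164]
contact_force: [-0.0, -0.6, -0.3]
grip_width: -0.0001
```

```bash
python3 st.py|head -1
python3 - <<'E'
from h import *
im=grab_frame('wrist')
cv2.imwrite('pics/w23.png',im)
t=grab_frame('top');cv2.imwrite('pics/t23.png',t)
E
```

```text
t 28.35 mag frame tcp mm [ -1.1836 -40.4184 133.3515] F mag [-0.0739 -0.5625 -0.3299] M [0.0165 0.036  0.0335] -0.00012811336372625353
```

View pics/w23.png

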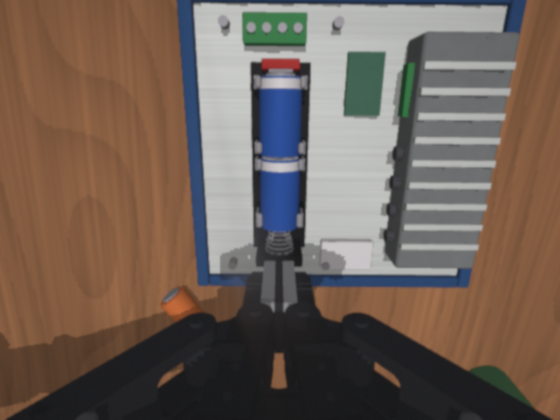

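View pics/t23.png

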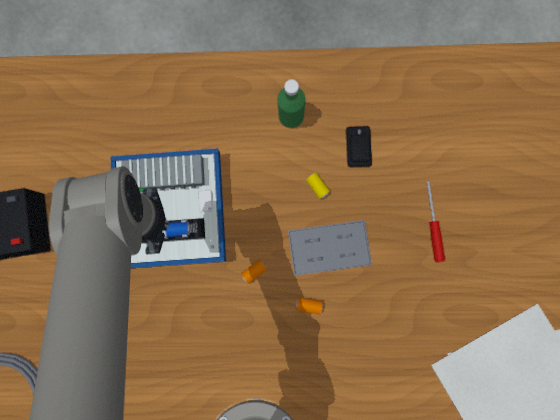

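The wrist picture shows both cells in line between the red-footed contact at (281,64) and the squeezed spring at (279,240). Both white bands, at rows 80 and 165, are on the contact side. The top picture shows the bottle, mouse and screwdriver where they were at the start.

```bash
python3 -c "
from bench import *
print(hand_in())"
```

```text
the job is handed in; nothing more can be done
None
```

Both cells are in the magazine with their cap ends towards the red-footed contact. I handed the job in at about 28.5 s of the 72 s allowed; no verdict is reported.

**How it went:**
- **First cell:** I seated it just clear of the spring.
- **Second cell:** I pushed it against the first until the spring went solid (about 10 N), backed off a little, and pressed it down past the lips. When I let go, its cap came to rest against the flat contact.

**Last checks:**
- **Height:** pressing on the closed fingers, the two cells read the same top height, 107.7 mm and 107.6 mm above the table. That puts the axis at about 91 mm, inside the stated 89 to 97 mm.
- **Position along the magazine:** a drawn outline of two seated cells matched the wrist picture to about 1 mm.
- **Force:** the highest reading I saw was about 34 N, when the second cell reached its saddle. I only read the force at the end of each move, so shorter peaks could have been missed.
- **Other objects:** the bottle, mouse, screwdriver and the orange and yellow look-alikes appear unmoved in the pictures.

**What disagreed:**
- The task says the cells point opposite ways in the tray, but the pictures showed both caps pointing the same way, away from the robot. I followed the pictures.
- The spring went solid about 2 mm farther on than my camera measurements predicted, so I set the second cell's position by force instead.

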